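Press the bird-care kit into its sloped case

ROBOT

A 6-joint arm with a two-finger parallel gripper is mounted at the origin on the work surface. World frame = base frame: x ahead of the robot, y to its left, z up, the work surface at z = 0. Lengths are in m, angles in rad, forces in N, time in s.
With the tool pointing down it reaches from about 0.275 to 0.85 m from the base axis. Payload 19 kg.
Tool frame: the origin (TCP) lies midway between the tips of the shut fingers; the grasp point (between the pads) lies 19 mm behind it; x points along the fingers, z is the direction in which the jaws open and shut, and the axes are right-handed (so a half turn about x gives the same grasp; the last joint's range is limited). The gripper opens to 85 mm and grips with 20 to 120 N. Pads are 22 mm wide; open, the fingers measure 114 mm over their backs; the gripper's body (76 mm by 85 mm) begins 54 mm behind the grasp point. The pads swing forward as they close: fully open they stand 13 mm farther back than shut.
Start: joints at [1.138, 0.15, 1.437, -0, 1.554, -0.134], TCP at [0.169, 0.549, 0.231] pointing down, gripper open.
Joint ranges: [-2.8, 2.8], [-0.68, 2.1], [0.12, 2.68], [-1.39, 4.53], [0.16, 2.79], [-2.81, 2.81]. Speed limits (rad/s): [1.89, 1.89, 2.22, 3.01, 3.01, 3.01].

INTERFACE

Orientations are given as [roll, pitch, yaw] about the fixed x, y, z axes, in that order (R = Rz(yaw) Ry(pitch) Rx(roll)).
In Python, from bench import sensors, imaging, close_job gives the robot as it stands.
- The arm moves only by the tool drive_tool, never from a script. Its argument "moves" is a list of rows, each a list of 7 numbers: the turn, a rotation vector about the world's x, y, z in rad, then the shift along the world's x, y, z in m, then the finger opening in m, from 0 to 0.0854. A call has 1 to 5 rows; each row shifts and turns the commanded pose from where the row before left it; what a row does not reach is not made up. A row lasts 1/8 s, in which the tool goes at most 62.5 mm and 10.7 degrees, less where a joint would pass 70% of its speed; a pose out of reach is approached as far as the arm can. A call with a gripper value outside its range is refused whole. The fingers move at their own pace and stop on an object; "newtons" is the grip in N (left out, the last holds). Time passes only in rows, so rows that do not move let the fingers close. It gives the time, the measured TCP pose, the force and the opening at its end, in the units of the state.
- sensors.get_obs(): the state, without advancing time (a new reading comes with each control period).
- imaging.grab_frame(name): name is "side" or "top"; returns a dict with "pixels" (384x512x3 uint8, blue, green, red), "fx", "fy", "cx", "cy" (pixels), "k1" (the pictures are not rectified: a ray, as slopes to the right and down, at radius r is drawn at 1 + k1 r^2 times it, then the intrinsics apply), "R" (3x3) and "t" (3): a world point X has camera coordinates R X + t. Camera axes: x right, y down, z forward; pixel columns grow to the right and rows downward; lengths in m; the calibration is good to about 2 mm. A picture is of the moment at which its call begins. There is no depth.
- close_job(): hands the job in, once; it reports no verdict.
The state is a dict: "time": time; "joint_positions": joint angles; "joint_vel": joint speeds; "joint_efforts": joint torques, N m; "eef_pos": TCP position; "tcp_rot": TCP orientation; "ft_force": force on the tool from outside, world axes, zero at the start; "ft_torque": the same for the moment, N m; "opening": opening from 0.0 (shut) to 1.0 (fully open).
Only numpy, scipy, OpenCV 4.12 (cv2) and the standard library are available. Lean on these libraries where they do the work, as an engineer would, in place of code of your own. Each camera call takes 0.05 s, during which the arm holds its last target.

TASK

Pack the green trowel and the steel bird feeder into the sloping case: press each one into the cutout of its own shape, right down until it lies flat on the cutout's floor, and let go. Leave the tin, the plant tag, the bird bath dish and the flower pot standing or lying where they are.

Things in the scene. Friction and masses are not known exactly. Their poses are not given: they have to be found in the camera images.
- trowel: Green plastic trowel, 190 mm long, 0.15 kg, flat on the mat. Origin: centre of length and width on the underside; x to the blade tip, z up. Handle: straight bar x=-95 to 15, 26 mm wide, z=0 to 22. Blade x=15 to 70: 60 mm wide; tip x=70 to 95: 36 wide; blade z=3 to 8, side lips to z=13. Grip the handle near x=-40, once the feeder beside it is gone.
- feeder: Steel bird feeder with a red press button on one end, 150 mm long, 0.35 kg, flat on the mat. Origin: centre of length and width on the underside; x to the button, z up. Collars 46 mm wide and high at x=-75 to -30 and 30 to 57; barrel between them 40 mm wide, z=3 to 43; button stub 18 mm diameter, x=57 to 75, axis z=23. The trowel handle lies 7 to 25 mm beside it: grip the barrel near x=0, fingertips above z=26.
- trowel_bay: Yellow block 214 (x) x 92 mm, fixed. Origin: point of the cutout's flat floor where the item's origin belongs, 75 mm above the bench; x down the 28 deg slope, y across, z out of the face; a seated item's axes are parallel. Walls 20 mm above the floor. Slot 29 mm wide x=-97 to 13, blade recess 64 wide to x=72, tip recess 40 wide to x=97. No side walls x=-67 to -13 (finger gap). Pads at x=-76, -6.
- feeder_bay: Yellow block 214 (x) x 92 mm, fixed. Origin: point of the cutout's flat floor where the item's origin belongs, 75 mm above the bench; x down the 28 deg slope, y across, z out of the face; a seated item's axes are parallel. Walls 20 mm above the floor. Recess 49 mm wide x=-77 to 59, button slot 22 wide to x=77. No side walls x=-27 to 27 (finger gap right across). Pads at x=-44, 44.
- case: Fixed black wedge-shaped case with the two cutout bays side by side, centres 94 mm apart in y (which is on which side varies). Origin on the bench under the middle; x from high to low edge, level; z up. The face slopes 28 deg, high edge towards the robot. About 200 x 200 mm, top edge 145 mm high. It stands left or right of the robot, the mat on the other side.
- case_face (a point): Middle of the sloping face, at cutout floor level. How the cutouts grip: each has two facing pairs of black rubber spring pads that stick 1.5 mm per side into the item's width. A laid-in item stops about 13 mm above the floor; pressed straight in, square to the face, with about 10 to 15 N it goes down to the floor and stays by friction. Press at the finger gap.
- mat: Fixed grey mat 380 (x) x 320 (y) x 4 mm on the bench; origin at the centre of its underside. Trowel, feeder, tin and tag lie on it, their undersides 4 mm above the bench.
- tin: Bystander: upright aluminium tin, 66 mm diameter, 85 mm high, on the mat; origin at the centre of its underside.
- tag: Bystander: wooden plant tag lying on the mat, 150 (x) x 24 (y) x 7 mm; origin at the centre of its underside.
- dish: Bystander: blue ceramic bird bath dish, 130 mm diameter, 35 mm high, behind the case's high edge; origin at the centre of its underside.
- pot: Bystander: small planted terracotta pot in front of the case's low edge, 82 mm diameter, 72 mm high plus plant to 96 mm; origin at the centre of its underside.
Not all that is in view belongs to the job. There is more than one size of the feeder; the job needs the middle-sized.

How it is judged:
By the outcome, as a careful person would: the job done as asked, in the order asked, and still so for the second after the job is handed in, with the robot touching nothing.
It also fails if it takes over 64 s, if anything falls off the work surface, if the arm or the gripper's body presses on something with over 40 N, if the wrist force passes 120 N, or if a joint passes its speed limit or range.

## Working session

There is one attempt and no reset: what is moved stays moved. The work goes in short steps, Python scripts to look and compute and a tool call to move; the robot and the scene stay as the last step left them, time stands still between calls to the robot, and variables do not carry over. Pictures are saved under pics/ and viewed, and the job is handed in when it is done.

Besides the shell and the picture viewer there is one more tool, called after "Request:" as name(argument=value, ...) on one line, values as JSON. drive_tool: Moves the arm, as the interface text tells. Its arguments: {"type":"object","properties":{"moves":{"type":"array","items":{"type":"array","items":{"type":"number"}}},"newtons":{"type":"number"}},"required":["moves"]}

```bash
ls; mkdir -p pics; python3 - <<'E'
from bench import sensors, imaging
import cv2
print(sensors.get_obs())
for n in("top","side"):
    f=imaging.grab_frame(n); cv2.imwrite(f"pics/{n}0.png",f["pixels"])
    print(n,{k:v for k,v in f.items() if k!="pixels"})
E
```

```text
pics
{'time': 0.0, 'joint_positions': array([ 1.13801030e+00,  1.50977811e-01,  1.43797064e+00, -4.17031232e-05,
        1.55378800e+00, -1.34023079e-01]), 'joint_vel': array([-0.00064016,  0.00026856,  0.00068214,  0.00193038, -0.00294788,
        0.00098318]), 'joint_efforts': array([-4.77248890e-03, -7.13028431e+01, -5.70868742e+01, -4.45393680e-04,
        8.48472555e-03,  4.11901442e-05]), 'eef_pos': array([0.16919489, 0.54931078, 0.23071018]), 'tcp_rot': array([ 3.04400749,  1.56965176, -1.9671437 ]), 'ft_force': array([-0.34779459, -0.2792568 , -0.38761581]), 'ft_torque': array([-0.00256685, -0.03534767,  0.01033322]), 'opening': 0.9997820703907989}
top {'fx': 383.0386092205166, 'fy': 383.0386092205166, 'cx': 259.99722604795807, 'cy': 191.25823753893806, 'k1': -0.08178193867771272, 'R': array([[ 9.46911475e-04, -9.99941612e-01,  1.07645407e-02],
       [-9.97503238e-01, -1.70462518e-03, -7.06001689e-02],
       [ 7.06143962e-02, -1.06708121e-02, -9.97446611e-01]]), 't': array([0.07826612, 0.50030212, 1.12598887])}
side {'fx': 487.7310560689265, 'fy': 487.7310560689265, 'cx': 251.27194503589166, 'cy': 183.0648266255705, 'k1': -0.16517565590367717, 'R': array([[ 0.95584153, -0.2930104 , -0.02262459],
       [-0.18388596, -0.53625435, -0.82378227],
       [ 0.22924424,  0.79156565, -0.56645467]]), 't': array([-0.4569331 ,  0.18643668,  1.24227923])}
```

View pics/top0.png

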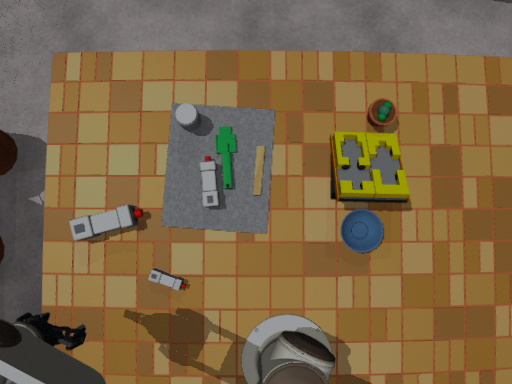

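View pics/side0.png

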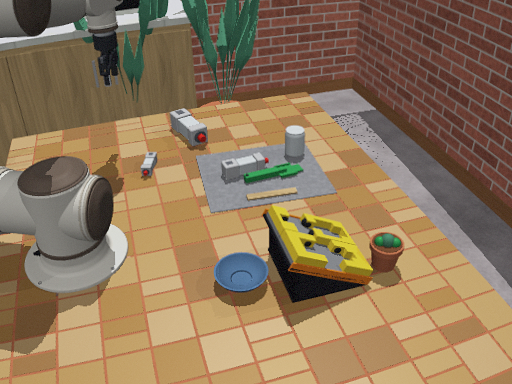

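Top view: the mat spans (165–275, 105–232), with the trowel at (227,157), the tin at (187,117) and the tag at (259,170). The case is at (370,165), with feeder bay on the left (352,162) and trowel bay on the right (388,168). Feeder candidates: large (105,222), small (168,281) and the one on the mat beside the trowel (209,183). I choose the one on the mat and will check its size in a close crop.

```bash
cat > h.py <<'E'
import numpy as np, cv2
from bench import sensors, imaging
from scipy.spatial.transform import Rotation as Ro
def proj(f,X):
    X=np.atleast_2d(X); c=X@f["R"].T+f["t"]; s=c[:,:2]/c[:,2:]
    s=s*(1+f["k1"]*(s**2).sum(1,keepdims=True))
    return s*[f["fx"],f["fy"]]+[f["cx"],f["cy"]]
def ray(f,uv):
    d=(np.atleast_2d(uv)-[f["cx"],f["cy"]])/[f["fx"],f["fy"]]; s=d.copy()
    for _ in range(20): s=d/(1+f["k1"]*(s**2).sum(1,keepdims=True))
    v=np.c_[s,np.ones(len(s))]@f["R"]; return -f["R"].T@f["t"],v
def atz(f,uv,z):
    o,v=ray(f,uv); return o+v*((z-o[2])/v[:,2:])
def crop(f,x0,y0,x1,y1,s,name,lines=()):
    im=cv2.resize(f["pixels"][y0:y1,x0:x1],None,fx=s,fy=s,interpolation=cv2.INTER_CUBIC)
    for L,c in lines:
        p=((proj(f,L)+.5-[x0,y0])*s-.5)
        cv2.polylines(im,[np.round(p*8).astype(np.int32)],False,c,1,cv2.LINE_AA,3)
    cv2.imwrite("pics/"+name,im)
E
python3 - <<'E'
from h import *
import pickle
f=imaging.grab_frame("top");g=imaging.grab_frame("side")
pickle.dump((f,g),open("f0.pkl","wb"))
crop(f,160,95,285,240,4,"t1.png")
crop(f,320,90,420,260,3.5,"t2.png")
crop(g,190,110,340,210,5,"s1.png")
crop(g,205,195,415,305,3.8,"s2.png")
for n,uv,z in[("mat TL",(173,104),.004),("mat BR",(267,232),.004),("mat BL",(164,230),.004),("mat TR",(275,110),.004)]:
    print(n,atz(f,uv,z))
E
```

```text
mat TL [[0.77082365 0.34772543 0.004     ]]
mat BR [[0.37863069 0.05766089 0.004     ]]
mat BL [[0.38381974 0.36744556 0.004     ]]
mat TR [[0.75201399 0.03283361 0.004     ]]
```

View pics/t1.png

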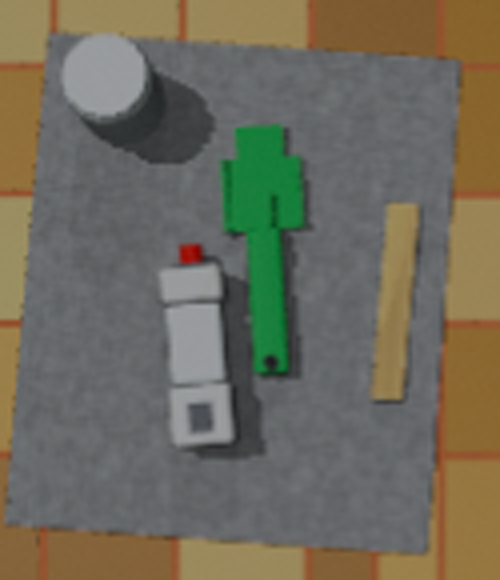

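View pics/t2.png

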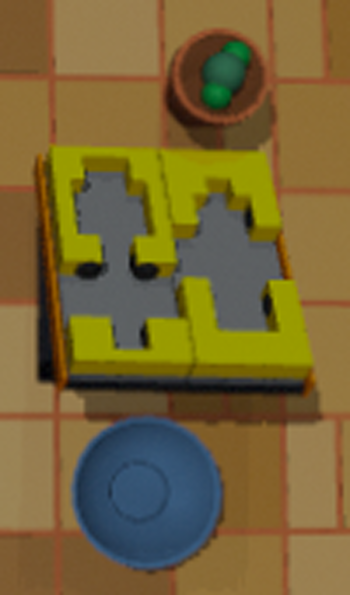

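View pics/s1.png

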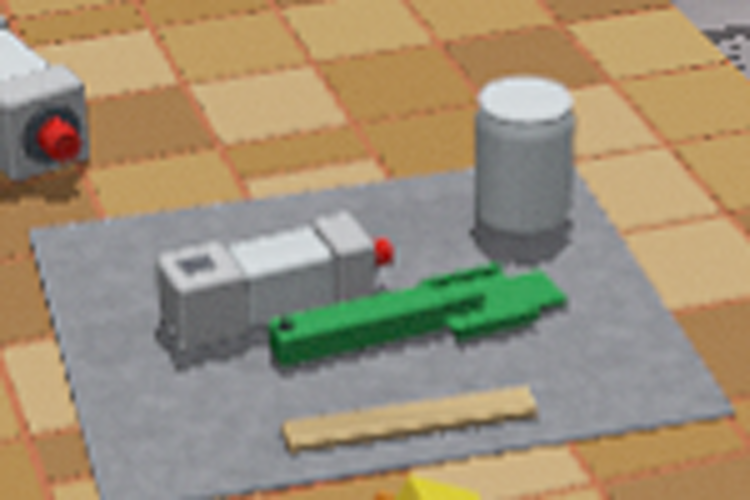

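View pics/s2.png

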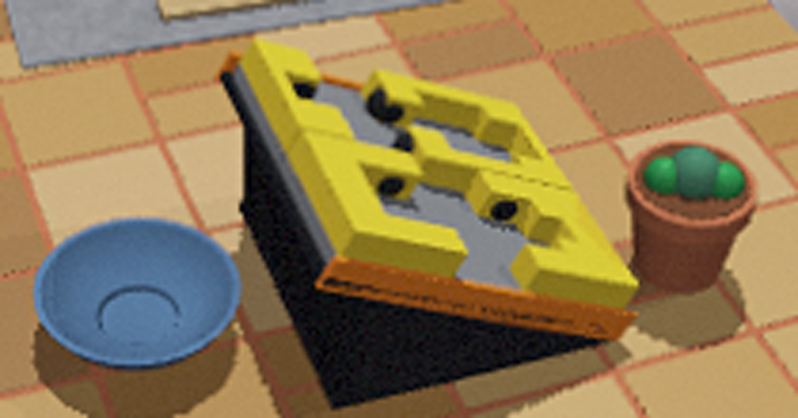

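Correction after seeing the crops: the left bay (+y) has the narrow handle slot and blade recess, so it is the trowel bay. The right bay (−y) has the button slot, so it is the feeder bay. Next I fit the poses from corner picks.

```bash
cat >> h.py <<'E'
def pose(p): # x,y,yaw ; returns R,t on z
    return Ro.from_euler('z',p[2]).as_matrix(), np.array([p[0],p[1],p[3] if len(p)>3 else .004])
SL=np.radians(28)
def caseT(p): # face frame: origin case_face at z .075
    R=Ro.from_euler('z',p[2]).as_matrix()@Ro.from_euler('y',SL).as_matrix()
    return R,np.array([p[0],p[1],.075])
def up(P,o,s): return (np.array(P,float)+.5)/s-.5+np.array(o)
def boxlines(a,b):
    (x0,y0,z0),(x1,y1,z1)=a,b
    L=[]
    for z in(z0,z1): L.append([(x0,y0,z),(x1,y0,z),(x1,y1,z),(x0,y1,z),(x0,y0,z)])
    for x in(x0,x1):
        for y in(y0,y1): L.append([(x,y,z0),(x,y,z1)])
    return [np.array(l) for l in L]
FEED=[((-.075,-.023,0),(-.03,.023,.046)),((.03,-.023,0),(.057,.023,.046)),((-.03,-.02,.003),(.03,.02,.043)),((.057,-.009,.014),(.075,.009,.032))]
TROW=[((-.095,-.013,0),(.015,.013,.022)),((.015,-.03,.003),(.07,.03,.008)),((.07,-.018,.003),(.095,.018,.008))]
E
cat > fit.py <<'E'
from h import *
import pickle
from scipy.optimize import least_squares
f,g=pickle.load(open("f0.pkl","rb"))
def fit(T,p0,mp,name):
    def r(p):
        R,t=T(p); o=[]
        for cam,X,uv in mp: o.append(proj(cam,R@np.array(X)+t)[0]-uv)
        return np.ravel(o)
    s=least_squares(r,p0,loss='soft_l1'); print(name,np.round(s.x,4)); print(np.round(r(s.x).reshape(-1,2),1).tolist()); return s.x
t2=lambda *P:up(P,(320,90),3.5); s2=lambda *P:up(P,(205,195),3.8)
t1=lambda *P:up(P,(160,95),4); s1=lambda *P:up(P,(190,110),5)
pc=fit(caseT,[.55,-.25,0],[(f,(.107,.093,.02),t2(50,147)),(f,(.107,-.093,.02),t2(267,152)),(f,(-.107,.093,.02),t2(70,362)),(f,(-.107,-.093,.02),t2(313,362)),
 (g,(-.107,.093,.02),s2(258,38)),(g,(-.107,-.093,.02),s2(345,255)),(g,(.107,-.093,.02),s2(637,287)),(g,(.107,.093,.02),s2(520,105))],"case")
pf=fit(pose,[.55,.2,0],[(f,(-.075,.023,.046),t1(173,443)),(f,(-.075,-.023,.046),t1(233,443)),(f,(.057,.023,.046),t1(161,268)),(f,(.057,-.023,.046),t1(221,263)),(f,(.075,.009,.023),t1(180,245)),
 (g,(-.075,.023,.046),s1(158,258)),(g,(-.075,-.023,.046),s1(185,288)),(g,(.057,-.023,.046),s1(371,234)),(g,(.057,.023,.046),s1(342,211)),(g,(-.075,-.023,0),s1(185,348))],"feeder")
pt=fit(pose,[.6,.15,0],[(f,(-.095,.013,.022),t1(254,374)),(f,(-.095,-.013,.022),t1(288,372)),(f,(.095,.018,.008),t1(236,127)),(f,(.095,-.018,.008),t1(282,125)),(f,(.015,.03,.013),t1(224,232)),(f,(.015,-.03,.013),t1(304,228)),
 (g,(-.095,.013,.022),s1(272,318)),(g,(-.095,-.013,.022),s1(277,343)),(g,(.095,-.018,.008),s1(567,298)),(g,(.095,.018,.008),s1(545,271))],"trowel")
pickle.dump((pc,pf,pt),open("p0.pkl","wb"))
def ln(T,p,boxes,c):
    R,t=T(p); return [(l@R.T+t,c) for b in boxes for l in boxlines(*b)]
L=ln(pose,pf,FEED,(255,0,255))+ln(pose,pt,TROW,(0,0,255))
crop(f,160,95,285,240,4,"t1f.png",L);crop(g,190,110,340,210,5,"s1f.png",L)
B=[]
R,t=caseT(pc)
def bl(yc,P): return [(np.array([(x,y+yc,z) for x,y in P])@R.T+t,(255,0,255)) for z in(0,.02)]
def sym(P): return [(x,y) for x,y in P]+[(x,-y) for x,y in P[::-1]]+[P[0]]
o=[(-.107,.046),(.107,.046)]
tw=[(-.097,.0145),(.013,.0145),(.013,.032),(.072,.032),(.072,.02),(.097,.02)]
fw=[(-.077,.0245),(.059,.0245),(.059,.011),(.077,.011)]
L=bl(.047,sym(o))+bl(-.047,sym(o))+bl(.047,sym(tw))+bl(-.047,sym(fw))
crop(f,320,90,420,260,3.5,"t2f.png",L);crop(g,205,195,415,305,3.8,"s2f.png",L)
E
python3 fit.py
```

```text
case [ 0.5719 -0.2312 -0.0313]
[[0.3, -0.7], [-0.3, 0.4], [1.1, -1.1], [-0.3, 1.2], [-1.3, -0.1], [1.9, -6.1], [0.2, 0.6], [-1.0, 0.2]]
feeder [0.5308 0.2292 0.0899]
[[-0.3, 0.9], [0.5, -0.5], [-0.8, -0.4], [-0.1, -0.6], [-0.2, 0.1], [-0.9, -0.6], [-1.3, 0.7], [1.5, 2.1], [1.5, -0.2], [-0.5, 1.2]]
trowel [0.6043 0.1814 0.0605]
[[-0.1, 0.0], [0.1, 0.0], [-0.1, 0.1], [0.2, -0.1], [0.1, -0.3], [0.0, -0.5], [-1.4, 0.2], [0.5, -0.4], [-0.0, 0.2], [-0.5, -0.0]]
```

View pics/t1f.png

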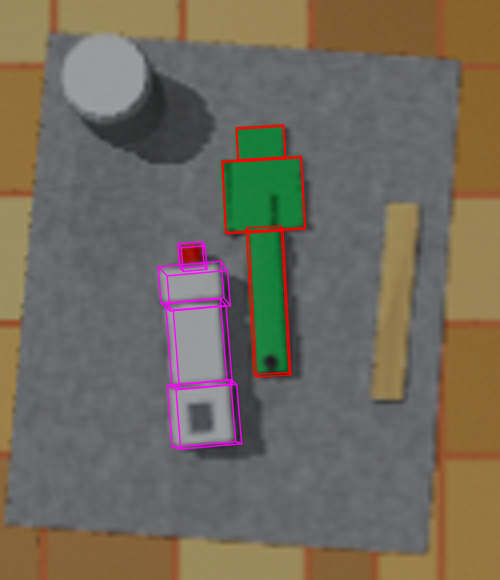

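View pics/s1f.png

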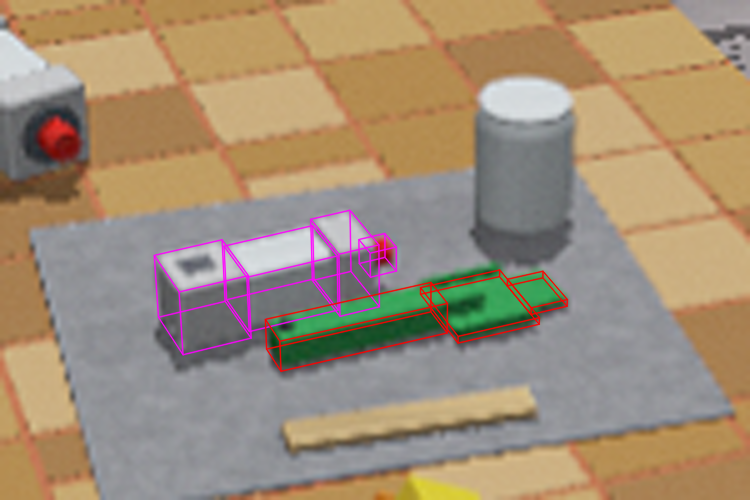

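View pics/t2f.png

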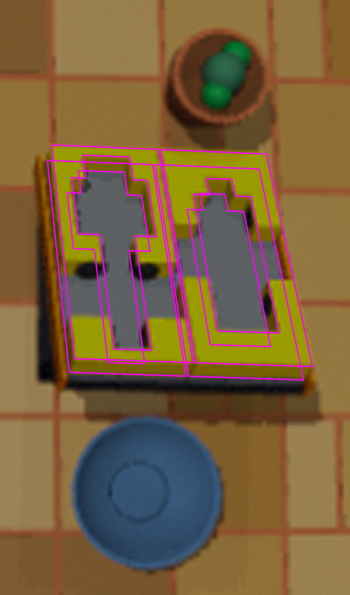

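View pics/s2f.png

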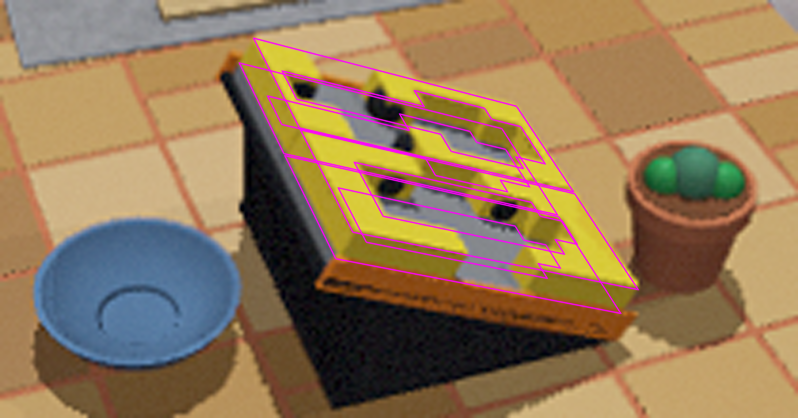

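```bash
python3 - <<'E'
from h import *
import pickle
f,g=pickle.load(open("f0.pkl","rb"))
crop(f,326,126,414,206,8,"t3.png");crop(g,260,200,380,285,6.5,"s3.png")
E
```

```text
(no output)
```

View pics/t3.png

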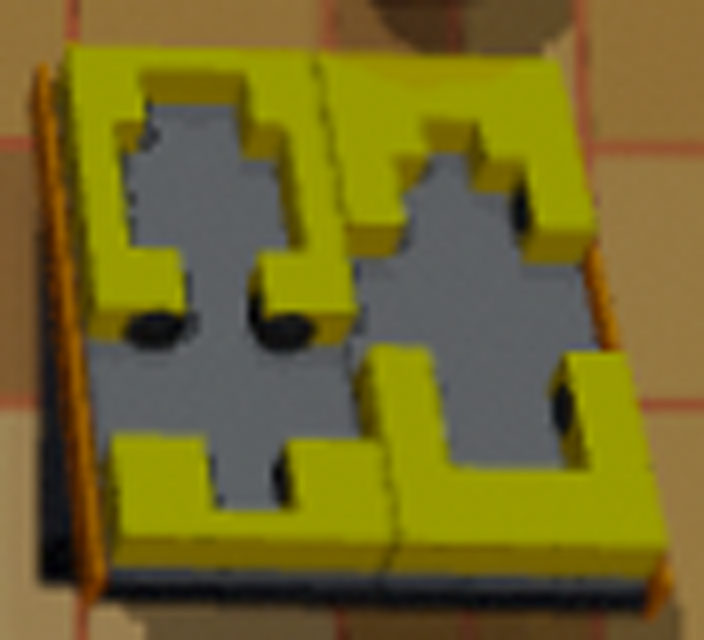

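View pics/s3.png

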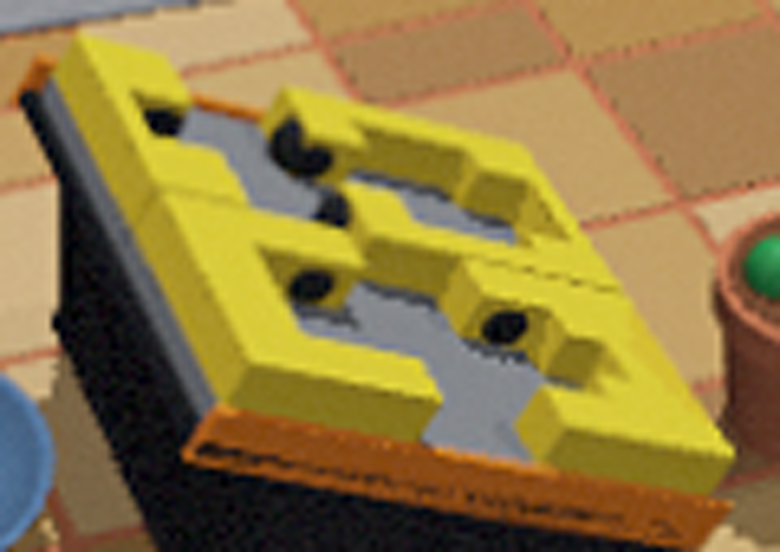

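```bash
cat > fitc.py <<'E'
from h import *
import pickle
from scipy.optimize import least_squares
f,g=pickle.load(open("f0.pkl","rb"))
T=[((-.107,.093),(112,540)),((-.107,-.093),(665,543)),((.107,.093),(72,48)),((.107,-.093),(557,58)),((-.067,.093),(112,437)),((-.067,.0615),(205,437)),((-.067,.0325),(288,440)),((-.013,.093),(90,305)),((-.097,.0615),(212,510)),((-.097,.0325),(290,510)),((.097,.067),(143,70)),((.097,.027),(243,72)),
((-.077,-.0715),(588,468)),((-.077,-.0225),(448,465)),((-.027,-.093),(622,352)),((.027,-.093),(595,228)),((-.027,-.0225),(430,348)),((.027,-.0225),(405,222)),((.027,-.0715),(528,232))]
S=[((-.107,.093),(80,35)),((-.107,-.093),(250,358)),((.107,-.093),(732,455)),((.107,.093),(528,148)),((-.107,0),(160,190)),((-.027,-.093),(438,400)),((.027,-.0225),(465,260))]
def TT(p):
    R=Ro.from_euler('z',p[2]).as_matrix()@Ro.from_euler('y',p[4] if len(p)>4 else SL).as_matrix()
    return R,np.array([p[0],p[1],p[3] if len(p)>3 else .075])
def r(p,w):
    R,t=TT(p);o=[]
    for cam,Q,off,s,ww in((f,T,(326,126),8,w[0]),(g,S,(260,200),6.5,w[1])):
        X=np.array([(*q[0],.02) for q in Q])@R.T+t
        o.append(ww*(proj(cam,X)-up([q[1] for q in Q],off,s)))
    return np.vstack(o).ravel()
for w in((1,1),(1,0),(0,1)):
  for p0 in([.57,-.23,0],[.57,-.23,0,.075,SL]):
    s=least_squares(r,p0,args=(w,),loss='soft_l1',f_scale=.5);print(w,np.round(s.x,4),np.sqrt(np.mean(s.fun**2)))
    if w==(1,1): print(np.round(s.fun.reshape(-1,2),1).tolist())
E
python3 fitc.py
```

```text
(1, 1) [ 0.5721 -0.2303 -0.021 ] 0.9759997103116971
[[1.2, -0.8], [0.1, 0.4], [-0.9, -0.4], [-0.2, 0.3], [-0.2, -0.4], [-0.4, -0.1], [-0.3, -0.2], [0.7, 0.1], [-0.0, 0.0], [0.8, 0.3], [-0.8, -0.3], [0.0, -0.2], [0.0, 0.2], [-0.0, 0.2], [0.0, 0.0], [-0.1, 0.2], [-0.5, -0.1], [-0.3, 0.3], [1.0, -0.5], [-1.0, -0.4], [-0.2, 0.8], [0.3, 0.5], [-0.9, -0.3], [-0.7, -0.4], [0.7, 0.2], [2.8, 5.4]]
(1, 1) [ 0.572  -0.2303 -0.0211  0.0754  0.4897] 0.9613991977083678
[[1.2, -0.8], [0.2, 0.4], [-0.9, -0.4], [-0.2, 0.3], [-0.2, -0.4], [-0.4, -0.1], [-0.3, -0.2], [0.7, 0.1], [-0.0, 0.0], [0.9, 0.3], [-0.8, -0.3], [0.0, -0.2], [0.1, 0.2], [0.0, 0.2], [0.1, 0.0], [-0.0, 0.2], [-0.5, -0.1], [-0.2, 0.3], [1.1, -0.5], [-1.0, -0.6], [-0.2, 0.6], [0.3, 0.4], [-1.0, -0.4], [-0.7, -0.6], [0.7, 0.1], [2.7, 5.3]]
(1, 0) [ 0.572  -0.2304 -0.02  ] 0.3932969340865893
(1, 0) [ 0.5729 -0.2321 -0.0192  0.0698  0.4827] 0.39177455613008827
(0, 1) [ 0.5732 -0.2294 -0.0286] 0.8680341436547717
(0, 1) [ 0.5796 -0.2167 -0.0326  0.0622  0.4803] 0.8290015796882158
```

```bash
cat > ov.py <<'E'
from h import *
def caseL(p,c=(255,0,255)):
    R,t=caseT(p)
    def sym(P): return [(x,y) for x,y in P]+[(x,-y) for x,y in P[::-1]]+[P[0]]
    o=[(-.107,.046),(.107,.046)]
    tw=[(-.097,.0145),(.013,.0145),(.013,.032),(.072,.032),(.072,.02),(.097,.02)]
    fw=[(-.077,.0245),(.059,.0245),(.059,.011),(.077,.011)]
    L=[]
    for yc,P in((.047,sym(o)),(-.047,sym(o)),(.047,sym(tw)),(-.047,sym(fw)),(.047,[(-.067,.046),(-.067,-.046)]),(.047,[(-.013,.046),(-.013,-.046)]),(-.047,[(-.027,.046),(-.027,-.046)]),(-.047,[(.027,.046),(.027,-.046)])):
        for z in((.02,0) if len(P)<20 else (.02,)):
            if z==0 and abs(P[0][1])>.04: continue
            L.append((np.array([(x,y+yc,z) for x,y in P])@R.T+t,c if z else (255,255,0)))
    return L
def itemL(R,t,boxes,c): return [(l@R.T+t,c) for b in boxes for l in boxlines(*b)]
E
python3 - <<'E'
from ov import *
import pickle
f,g=pickle.load(open("f0.pkl","rb"))
L=caseL([.572,-.2303,-.021])
crop(f,326,126,414,206,8,"t4.png",L);crop(g,260,200,380,285,6.5,"s4.png",L)
E
```

```text
(no output)
```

View pics/t4.png

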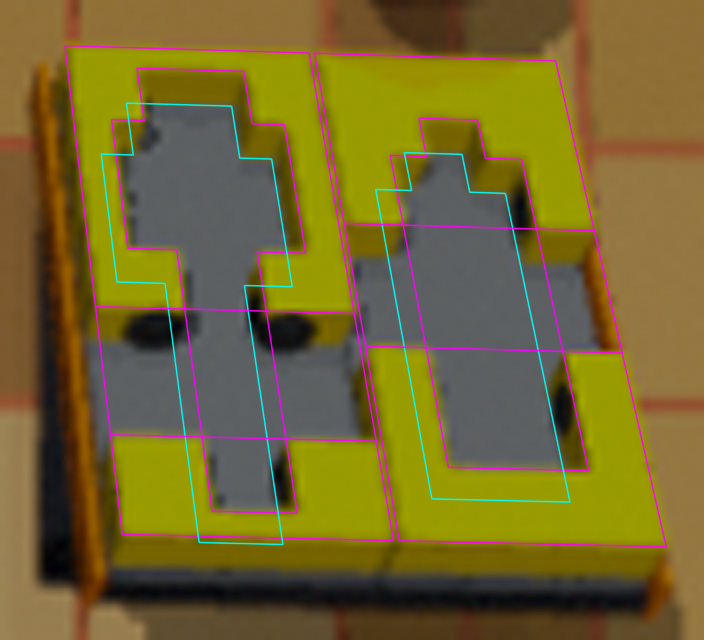

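View pics/s4.png

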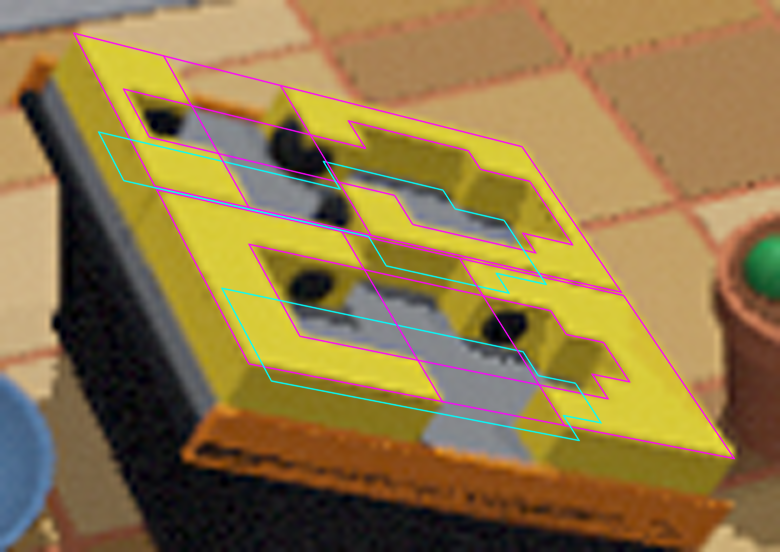

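```bash
python3 - <<'E'
from ov import *
import pickle
f,g=pickle.load(open("f0.pkl","rb"))
crop(f,192,120,242,212,6.5,"t5.png");crop(g,215,145,310,190,8,"s5.png")
E
```

```text
(no output)
```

View pics/t5.png

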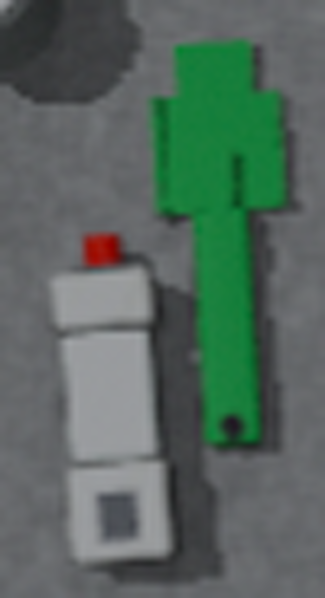

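View pics/s5.png

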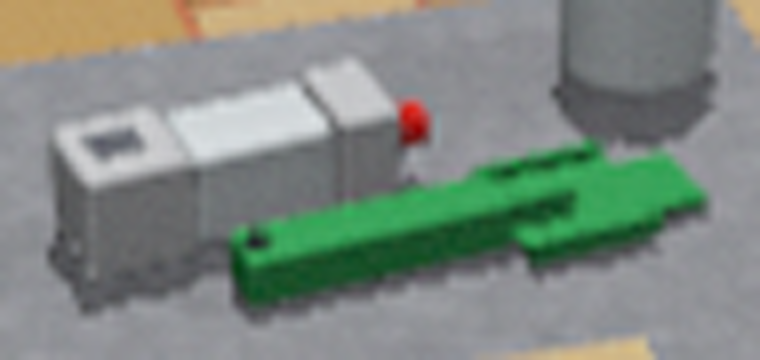

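```bash
cat > fiti.py <<'E'
from ov import *
import pickle
from scipy.optimize import least_squares
f,g=pickle.load(open("f0.pkl","rb"))
t5=lambda P:up(P,(192,120),6.5); s5=lambda P:up(P,(215,145),8)
def fit(p0,T,S,n):
    def r(p,w):
        R,t=pose(p)
        return np.vstack([w[0]*(proj(f,np.array([q[0] for q in T])@R.T+t)-t5([q[1] for q in T])),w[1]*(proj(g,np.array([q[0] for q in S])@R.T+t)-s5([q[1] for q in S]))]).ravel()
    for w in((1,1),(1,0),(0,1)):
        s=least_squares(r,p0,args=(w,),loss='soft_l1',f_scale=.5);print(n,w,np.round(s.x,4),np.sqrt(np.mean(s.fun**2)))
        if w==(1,1): P=s.x;print(np.round(s.fun.reshape(-1,2),1).tolist())
    return P
pf=fit([.53,.229,.08],[((-.074,0,.046),(122.5,561)),((.056,0,.046),(103,271)),((.03,0,.044),(105,330)),((-.03,0,.044),(117,460)),((.075,0,.028),(103,236))],
 [((-.075,.023,.045),(55,130)),((-.075,-.023,.045),(90,188)),((.057,-.023,.045),(402,105)),((.057,.023,.045),(350,58)),((-.03,-.023,.045),(192,163)),((.03,-.023,.045),(340,125))],"feed")
pt=fit([.604,.181,.06],[((-.095,.013,.022),(207,447)),((-.095,-.013,.022),(261,443)),((.095,.018,.008),(176,45)),((.095,-.018,.008),(250,42)),((.015,.03,.013),(158,214)),((.015,-.03,.013),(287,207)),((.07,.03,.013),(152,98)),((.07,-.03,.013),(281,93))],
 [((-.095,.013,.022),(235,232)),((-.095,-.013,.022),(248,270)),((.095,-.018,.008),(708,200)),((.095,.018,.008),(667,153)),((.015,-.03,.013),(520,240))],"trow")
L=itemL(*pose(pf),FEED,(255,0,255))+itemL(*pose(pt),TROW,(0,0,255))
crop(f,192,120,242,212,6.5,"t6.png",L);crop(g,215,145,310,190,8,"s6.png",L)
E
python3 fiti.py
```

```text
feed (1, 1) [0.5297 0.229  0.0923] 0.5001501026431077
[[0.1, -0.3], [-0.5, -0.0], [-0.0, -0.2], [-0.2, 0.2], [-0.2, -0.1], [-1.4, 0.2], [-0.8, 0.2], [0.1, 1.1], [0.8, 0.1], [0.3, 0.0], [-0.1, 0.5]]
feed (1, 0) [0.5294 0.2286 0.0843] 0.10851764393705007
feed (0, 1) [0.5302 0.2313 0.1276] 0.3692743130858942
trow (1, 1) [0.6037 0.181  0.0644] 0.48320633607344565
[[-0.2, -0.0], [0.3, 0.1], [-0.1, 0.1], [0.3, -0.1], [-0.0, 0.1], [0.0, -0.1], [-0.1, -0.1], [-0.1, -0.5], [-1.5, -0.0], [-0.2, -0.4], [-0.2, -0.1], [-0.0, 0.1], [1.5, 0.9]]
trow (1, 0) [0.6035 0.1811 0.0625] 0.1426970375045484
trow (0, 1) [0.6042 0.181  0.0702] 0.45549181598681104
```

View pics/t6.png

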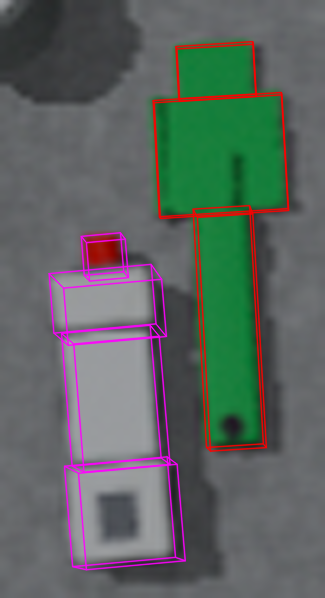

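View pics/s6.png

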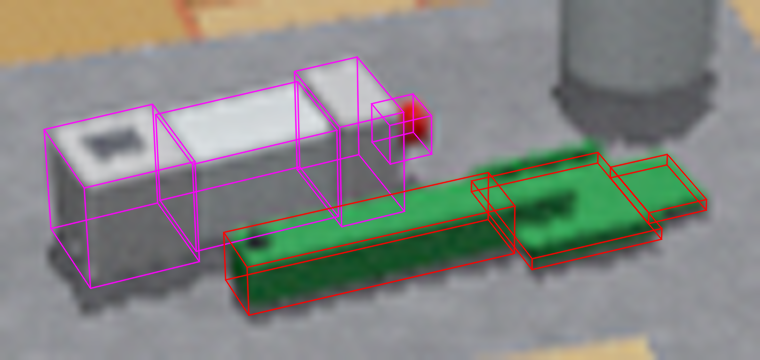

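```bash
cat > plan.py <<'E'
from ov import *
C=[.572,-.2303,-.021]; F=[.5295,.2288,.087]; T=[.6036,.181,.0635]
def item2tool(R,sg): # tool x=-item z, tool z=sg*item y
    x=-R[:,2]; z=sg*R[:,1]; return np.c_[x,np.cross(z,x),z]
def bay(which,off=(0,0,0)):
    R,t=caseT(C); yc=-.047 if which=="f" else .047
    return R,t+R@(np.array([0,yc,0])+off)
def cur():
    o=sensors.get_obs(); return o,Ro.from_euler('xyz',o["tcp_rot"]).as_matrix(),o["eef_pos"]
def go(Rt,p,n=None):
    o,R,e=cur(); rv=Ro.from_matrix(Rt@R.T).as_rotvec(); d=np.array(p)-e
    m=max(np.linalg.norm(d)/.0625,np.degrees(np.linalg.norm(rv))/10.7); n=n or int(np.ceil(m))
    print("t",round(o["time"],2),"tot rv",np.round(rv,4),"d",np.round(d,4),"rows",round(m,2)," per row:",np.round(rv/n,4),np.round(d/n,4),"n",n)
E
python3 - <<'E'
from plan import *
o,R,e=cur(); print(R)
for sg in(1,-1):
    go(item2tool(pose(F)[0],sg),(F[0],F[1],.15))
    Rb,tb=bay("f"); print(Ro.from_matrix(item2tool(Rb,sg)@item2tool(pose(F)[0],sg).T).as_rotvec(),tb)
E
```

```text
[[-2.83875654e-04 -9.55679611e-01  2.94408561e-01]
 [-6.84672147e-04  2.94408690e-01  9.55679368e-01]
 [-9.99999725e-01  6.97207637e-05 -7.37902670e-04]]
t 0.2 tot rv [ 7.000e-04 -1.000e-04  3.858e-01] d [ 0.3602 -0.3206 -0.0809] rows 7.82  per row: [ 0.0001 -0.      0.0482] [ 0.045  -0.0401 -0.0101] n 8
[-0.01613163  0.48865976 -0.10584119] [ 0.57101307 -0.27728964  0.075     ]
t 0.2 tot rv [-2.0000e-04 -1.0000e-03 -2.7558e+00] d [ 0.3602 -0.3206 -0.0809] rows 14.76  per row: [-0.000e+00 -1.000e-04 -1.837e-01] [ 0.024  -0.0214 -0.0054] n 15
[-0.01613163  0.48865976 -0.10584119] [ 0.57101307 -0.27728964  0.075     ]
```

Request:
drive_tool(moves=[[0,0,0.048,0.045,-0.04,-0.01,0.06],[0,0,0.048,0.045,-0.04,-0.01,0.06],[0,0,0.048,0.045,-0.04,-0.01,0.06],[0,0,0.048,0.045,-0.04,-0.01,0.06],[0,0,0.048,0.045,-0.04,-0.01,0.06]], newtons=80)

```text
time: 0.82
eef_pos: [0.3954, 0.348, 0.181]
tcp_rot: [-1.057, 1.571, 0.457]
ft_force: [0.8, 1.3, 0.6]
opening: 0.707
```

Request:
drive_tool(moves=[[0,0,0.048,0.045,-0.04,-0.01,0.06],[0,0,0.048,0.045,-0.04,-0.01,0.06],[0,0,0.048,0.045,-0.04,-0.01,0.06],[0,0,0,0,0,0,0.06]])

```text
time: 1.32
eef_pos: [0.5312, 0.2265, 0.1498]
tcp_rot: [2.092, 1.569, -2.539]
ft_force: [-1.3, 0.6, -0.3]
opening: 0.701
```

```bash
python3 - <<'E'
from plan import *
go(item2tool(pose(F)[0],1),(F[0],F[1],.031)); o,R,e=cur(); print(o["joint_positions"],o["opening"],o["ft_force"])
f=imaging.grab_frame("top");g=imaging.grab_frame("side")
crop(f,160,95,285,240,4,"t7.png");crop(g,190,70,340,210,5,"s7.png")
E
```

```text
t 1.32 tot rv [ 0.0011 -0.0016  0.0053] d [-0.0017  0.0023 -0.1188] rows 1.9  per row: [ 0.0006 -0.0008  0.0026] [-0.0008  0.0011 -0.0594] n 2
[ 2.70063318e-01  1.96999548e-01  1.54930362e+00 -6.45100330e-04
  1.39712700e+00 -1.38234926e+00] 0.7013547186849795 [-1.32459529  0.6145179  -0.32194582]
```

View pics/s7.png

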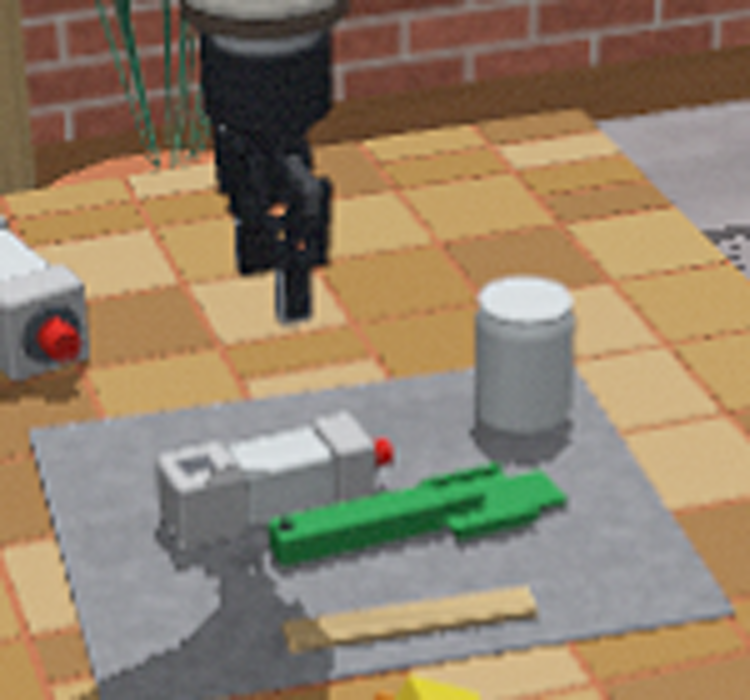

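Request:
drive_tool(moves=[[0,0,0.005,-0.002,0.002,-0.04,0.06],[0,0,0,0,0,-0.04,0.06],[0,0,0,0,0,-0.03,0.06],[0,0,0,0,0,0,0.06]])

```text
time: 1.92
eef_pos: [0.5254, 0.2323, 0.0399]
tcp_rot: [1.736, 1.568, -2.885]
ft_force: [0.1, 0.7, -0.6]
opening: 0.7
```

```bash
python3 - <<'E'
from plan import *
go(item2tool(pose(F)[0],1),(F[0],F[1],.031)); o,R,e=cur(); print(o["opening"],o["ft_force"])
f=imaging.grab_frame("top");g=imaging.grab_frame("side")
crop(f,160,95,285,240,4,"t8.png");crop(g,190,70,340,210,5,"s8.png")
E
```

```text
t 1.93 tot rv [ 0.0008 -0.0032 -0.0045] d [ 0.0041 -0.0035 -0.0089] rows 0.17  per row: [ 0.0008 -0.0032 -0.0045] [ 0.0041 -0.0035 -0.0089] n 1
0.6999189270790765 [ 0.10543108  0.67794794 -0.5660498 ]
```

View pics/s8.png

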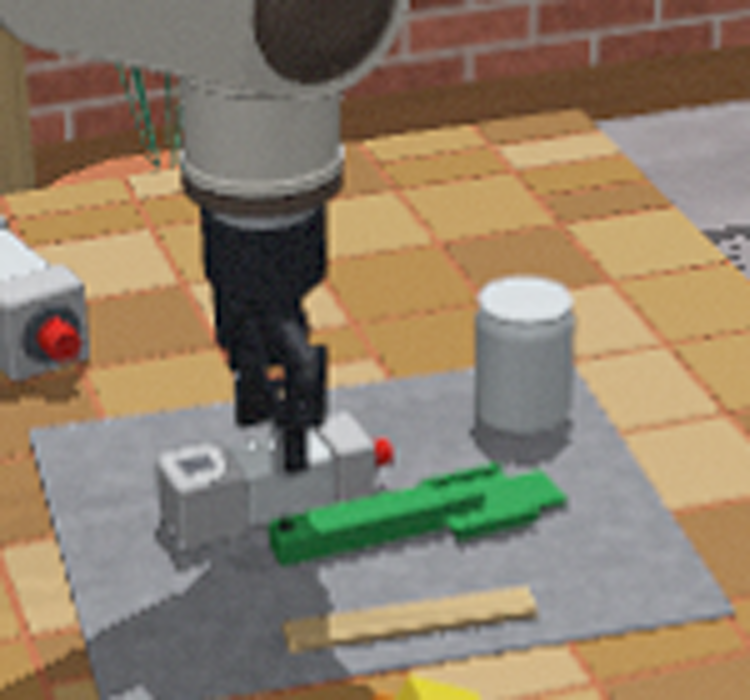

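Request:
drive_tool(moves=[[0,0,0,0.004,-0.003,-0.008,0.06],[0,0,0,0,0,0,0.06],[0,0,0,0,0,0,0.06]])

```text
time: 2.4
eef_pos: [0.5314, 0.2284, 0.0336]
tcp_rot: [-1.69, 1.57, -0.029]
ft_force: [0.8, 0.0, 0.1]
opening: 0.702
```

```bash
python3 - <<'E'
from plan import *
go(item2tool(pose(F)[0],1),(F[0],F[1],.031)); o,R,e=cur(); print(o["opening"],o["ft_force"])
E
```

```text
t 2.4 tot rv [ 0.      0.0004 -0.003 ] d [-0.0019  0.0004 -0.0026] rows 0.05  per row: [ 0.      0.0004 -0.003 ] [-0.0019  0.0004 -0.0026] n 1
0.701524160304171 [0.75352265 0.02171294 0.10755484]
```

Request:
drive_tool(moves=[[0,0,0,-0.002,0,-0.002,0.06],[0,0,0,0,0,0,0.03],[0,0,0,0,0,0,0.03],[0,0,0,0,0,0,0.03],[0,0,0,0,0,0,0.03]], newtons=80)

```text
time: 3.02
eef_pos: [0.5294, 0.2286, 0.0317]
tcp_rot: [-1.425, 1.57, 0.236]
ft_force: [-2.8, -0.4, 5.8]
opening: 0.448
```

```bash
python3 - <<'E'
from plan import *
go(item2tool(pose(F)[0],1),(F[0],F[1],.031)); o,R,e=cur(); print(o["opening"]*.0854,o["ft_force"])
f=imaging.grab_frame("top");g=imaging.grab_frame("side")
crop(f,160,95,285,240,4,"t9.png");crop(g,200,120,320,200,6.5,"s9.png")
E
```

```text
t 3.02 tot rv [-0.0001  0.0004 -0.0032] d [ 0.0001  0.0002 -0.0007] rows 0.02  per row: [-0.0001  0.0004 -0.0032] [ 0.0001  0.0002 -0.0007] n 1
0.03825024578966434 [-2.82458894 -0.4252393   5.82670828]
```

View pics/s9.png

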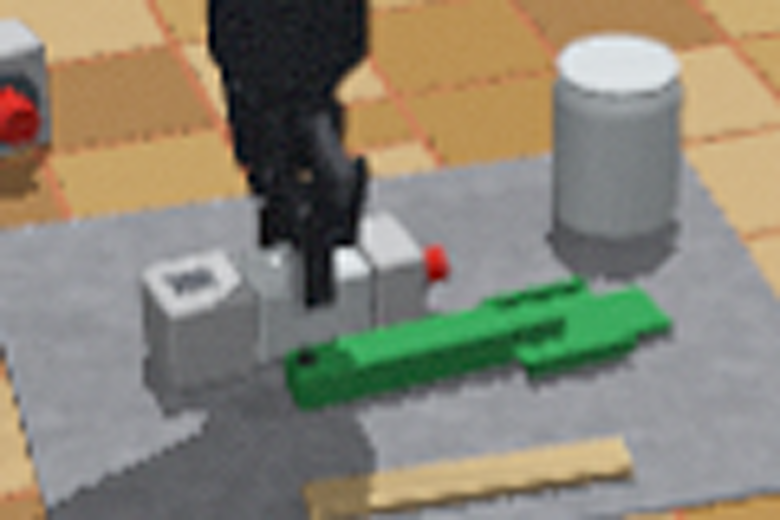

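Request:
drive_tool(moves=[[0,0,0,0,0,0.03,0.03],[0,0,0,0,0,0.06,0.03],[0,0,0,0,0,0.06,0.03],[0,0,0,0,0,0.06,0.03],[0,0,0,0,0,0,0.03]])

```text
time: 3.75
eef_pos: [0.5305, 0.2289, 0.2459]
tcp_rot: [-1.4, 1.564, 0.261]
ft_force: [-0.1, -0.5, -4.3]
opening: 0.447
```

```bash
python3 - <<'E'
from plan import *
o,R,e=cur(); print(o["opening"]*.0854,o["ft_force"],o["joint_positions"])
Rb,tb=bay("f",(0,0,.08+.0277)); go(item2tool(Rb,1),tb+[0,0,.04])
f=imaging.grab_frame("top");g=imaging.grab_frame("side")
crop(f,160,95,285,240,4,"t10.png");crop(g,180,40,330,160,5,"s10.png")
E
```

```text
0.038209577396401184 [-0.09344912 -0.48030277 -4.25099895] [ 2.74047124e-01  1.47091942e-01  1.41195630e+00 -9.49003223e-05
  1.57525707e+00 -1.38704649e+00]
t 3.75 tot rv [-0.0184  0.4958 -0.1087] d [ 0.091  -0.5072 -0.0358] rows 8.27  per row: [-0.002   0.0551 -0.0121] [ 0.0101 -0.0564 -0.004 ] n 9
```

View pics/s10.png

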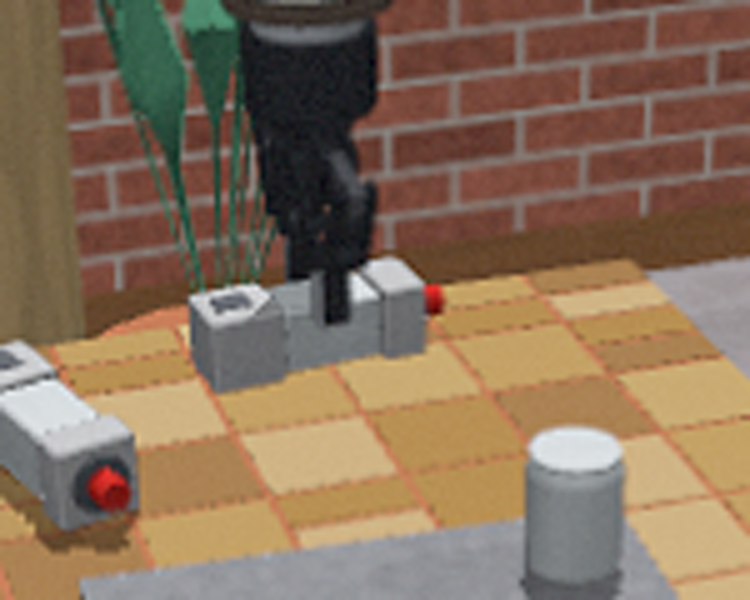

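Request:
drive_tool(moves=[[-0.002,0.045,-0.01,0.0083,-0.046,0,0.03],[-0.002,0.045,-0.01,0.0083,-0.046,0,0.03],[-0.002,0.045,-0.01,0.0083,-0.046,0,0.03],[-0.002,0.045,-0.01,0.0083,-0.046,0,0.03],[-0.002,0.045,-0.01,0.0083,-0.046,0,0.03]])

```text
time: 4.47
eef_pos: [0.5704, -0.003, 0.239]
tcp_rot: [1.548, 1.341, -3.125]
ft_force: [1.4, 1.0, -3.3]
opening: 0.445
```

Request:
drive_tool(moves=[[-0.002,0.045,-0.01,0.0083,-0.046,0,0.03],[-0.002,0.045,-0.01,0.0083,-0.046,0,0.03],[-0.002,0.045,-0.01,0.0083,-0.046,0,0.03],[-0.002,0.045,-0.01,0.0083,-0.046,0,0.03],[-0.002,0.045,-0.01,0.0083,-0.046,0,0.03]])

```text
time: 5.1
eef_pos: [0.6121, -0.2329, 0.2388]
tcp_rot: [1.573, 1.116, 3.132]
ft_force: [0.3, 0.3, -3.0]
opening: 0.445
```

Request:
drive_tool(moves=[[0,0.04,-0.01,0.0083,-0.046,-0.03,0.03],[0,0,0,0,0,0,0.03],[0,0,0,0,0,0,0.03],[0,0,0,0,0,0,0.03]])

```text
time: 5.6
eef_pos: [0.6207, -0.2765, 0.212]
tcp_rot: [1.578, 1.082, 3.128]
ft_force: [-0.3, 0.5, -2.9]
opening: 0.445
```

```bash
python3 - <<'E'
from plan import *
o,R,e=cur(); print(o["opening"]*.0854,o["ft_force"],o["joint_positions"])
Rb,tb=bay("f",(0,0,.06+.0277)); go(item2tool(Rb,1),tb)
E
```

```text
0.037974745393597846 [-0.2611032   0.49742863 -2.87774207] [-0.43993009  0.71560138  0.76324917 -0.22738247  2.10266209 -2.06201185]
t 5.6 tot rv [ 0.0032 -0.0006 -0.0013] d [-0.0085 -0.0016 -0.0596] rows 0.96  per row: [ 0.0032 -0.0006 -0.0013] [-0.0085 -0.0016 -0.0596] n 1
```

Request:
drive_tool(moves=[[0.003,0,0,-0.0045,-0.0016,-0.03,0.03],[0,0,0,-0.004,0,-0.03,0.03],[0,0,0,0,0,0,0.03],[0,0,0,0,0,0,0.03]])

```text
time: 6.1
eef_pos: [0.6126, -0.2788, 0.1534]
tcp_rot: [1.573, 1.083, 3.123]
ft_force: [0.2, 0.3, -2.3]
opening: 0.444
```

```bash
cat > chk.py <<'E'
from plan import *
import sys
# chk which grasp(x,z) tag
which=sys.argv[1]; gz=float(sys.argv[2]); gx=float(sys.argv[3]); tag=sys.argv[4]
o,R,e=cur()
x,y,z=R.T
Ri=np.c_[-y,z,-x] if True else 0   # item axes for sg=+1: z_i=-x, y_i=z, x_i=-y
t=e-Ri@np.array([gx,0,gz])
Rb,tb=bay(which)
print("t",o["time"],"item in bay mm",np.round(Rb.T@(t-tb)*1000,1),"rot mrad",np.round(Ro.from_matrix(Rb.T@Ri).as_rotvec()*1000,1),"force in bay",np.round(Rb.T@o["ft_force"],1),"open",o["opening"]*.0854)
f=imaging.grab_frame("top");g=imaging.grab_frame("side")
L=itemL(Ri,t,FEED if which=="f" else TROW,(255,0,255))
for s,l in(("",[]),("L",L+caseL(C,(0,0,255)))):
    crop(f,326,116,414,216,6,f"t{tag}{s}.png",l);crop(g,250,150,380,285,4.4,f"s{tag}{s}.png",l)
E
python3 chk.py f .0277 0 11
```

```text
t 6.1 item in bay mm [-0.1 -0.7 61. ] rot mrad [-1.2 -0.4  0.2] force in bay [ 1.2  0.3 -2. ] open 0.037925919129110953
```

View pics/t11L.png

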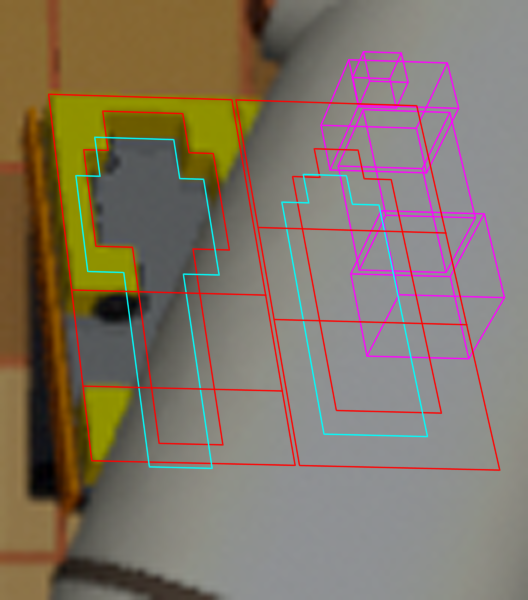

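View pics/s11L.png

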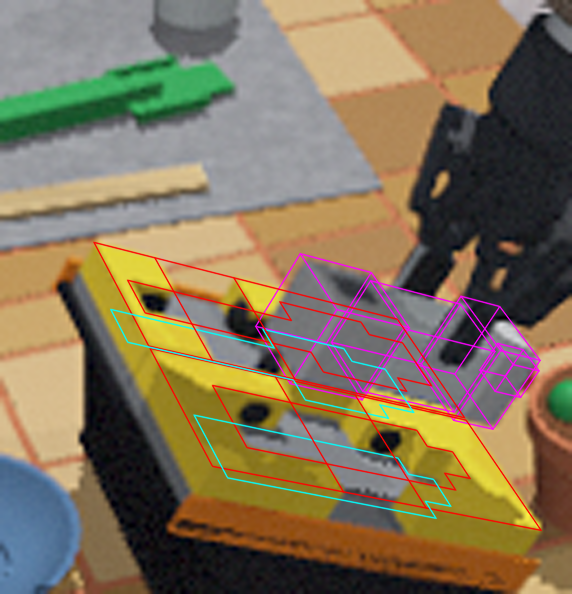

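View pics/s11.png

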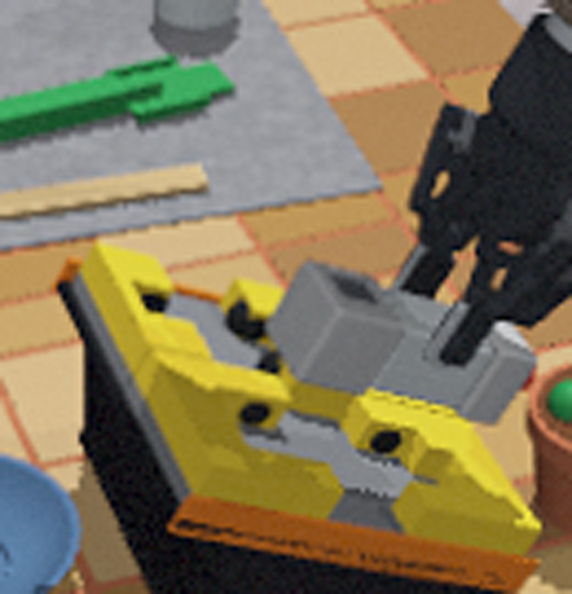

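```bash
python3 - <<'E'
from ov import *
g=imaging.grab_frame("side")
crop(g,305,200,380,255,10,"s12.png")
E
```

```text
(no output)
```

View pics/s12.png

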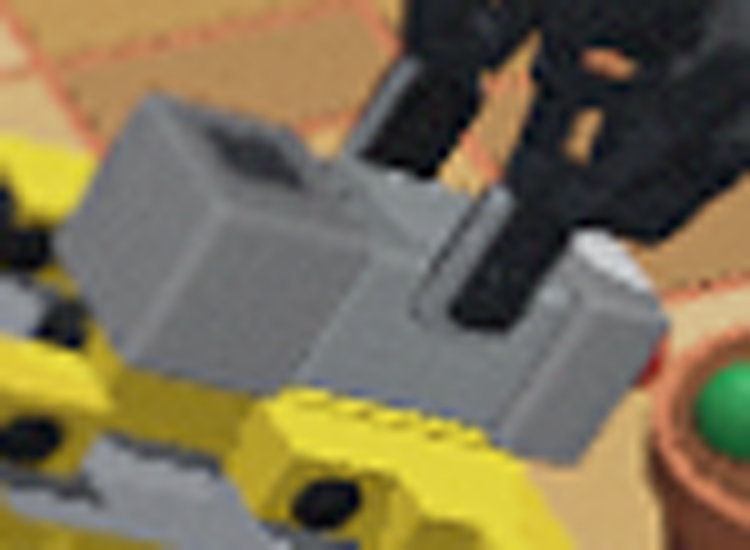

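```bash
cat > fh.py <<'E'
from plan import *
from scipy.optimize import least_squares
g=imaging.grab_frame("side")
o,R,e=cur(); x,y,z=R.T; Ri=np.c_[-y,z,-x]; t=e-Ri@np.array([0,0,.0277])
a=.0225;h=.0455;l=.0005
Q=[((-.0745,a,h),(148,92)),((-.0745,-a,h),(222,208)),((-.0745,-a,l),(128,365)),((-.0745,a,l),(58,240)),((.0565,-a,h),(668,322)),((.0565,-a,l),(578,467)),((-.03,-a,l),(290,392)),((-.03,-a,h),(385,252))]
X=np.array([q[0] for q in Q]);U=up([q[1] for q in Q],(305,200),10)
def r(p): # dx,dz mm, pitch, dy, u bias
    Rp=Ri@Ro.from_rotvec([0,p[2],0]).as_matrix()
    return np.r_[(proj(g,X@Rp.T+t+Ri@np.array([p[0],p[3],p[1]])/1000)-U).ravel(), p[3]/1.0, p[0]/3.]
s=least_squares(r,[0,0,0,0]);print(np.round(r([0]*4)[:16].reshape(-1,2),1).tolist());print(s.x[[0,1,3]],np.degrees(s.x[2]));print(np.round(s.fun[:16].reshape(-1,2),1).tolist())
E
python3 fh.py
```

```text
[[-1.4, -0.8], [-0.7, 0.0], [-1.7, 0.8], [-2.4, 0.5], [0.5, 0.1], [-1.0, 0.8], [-1.7, 1.7], [-0.8, -0.3]]
[2.08286215 1.45901022 0.01282613] 0.11199770767752361
[[-0.3, -1.2], [0.5, -0.4], [-0.6, 0.4], [-1.3, 0.1], [1.5, -0.2], [0.0, 0.5], [-0.6, 1.3], [0.4, -0.7]]
```

Request:
drive_tool(moves=[[0.001,0,0,-0.0092,0.0007,-0.0161,0.03],[0,0,0,-0.0091,0,-0.0161,0.03],[0,0,0,0,0,0,0.03],[0,0,0,0,0,0,0.03]])

```text
time: 6.8
eef_pos: [0.5943, -0.2786, 0.1201]
tcp_rot: [1.57, 1.082, 3.12]
ft_force: [-0.0, -1.4, -2.6]
opening: 0.447
```

```bash
python3 chk.py f .0277 0 13; python3 - <<'E'
from ov import *
g=imaging.grab_frame("side")
crop(g,262,200,382,285,6.5,"s14.png")
E
```

```text
t 6.8 item in bay mm [-0.6 -0.8 23.1] rot mrad [0.4 0.5 0.3] force in bay [ 1.2 -1.4 -2.3] open 0.038132807416418814
```

View pics/s14.png

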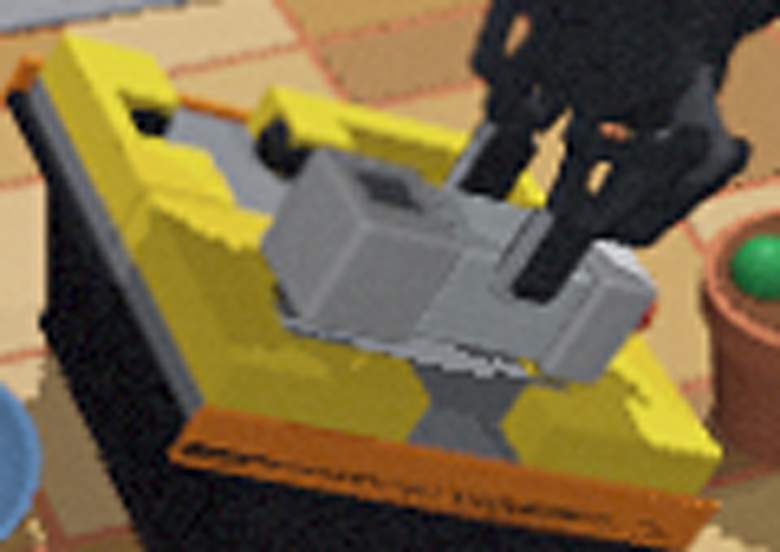

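View pics/s13L.png

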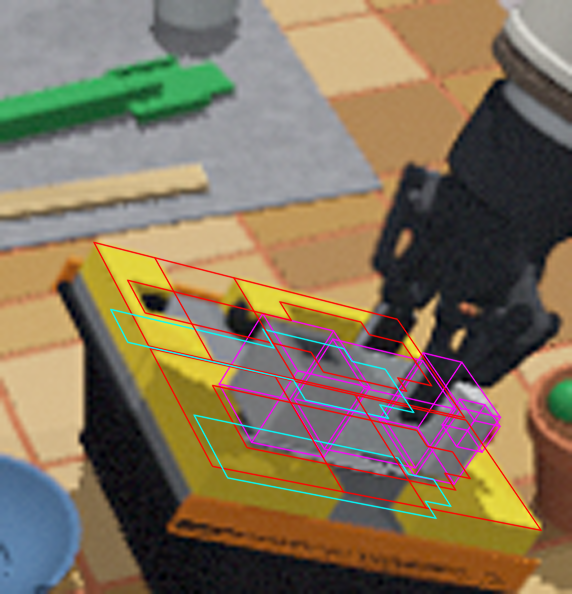

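Request:
drive_tool(moves=[[0,0,0,-0.0014,0.001,-0.0027,0.03],[0,0,0,-0.0014,0,-0.0027,0.03],[0,0,0,-0.0014,0,-0.0027,0.03],[0,0,0,0,0,0,0.03],[0,0,0,0,0,0,0.03]])

```text
time: 7.58
eef_pos: [0.5896, -0.2773, 0.111]
tcp_rot: [1.568, 1.081, 3.119]
ft_force: [1.6, 1.8, -0.7]
opening: 0.446
```

```bash
python3 chk.py f .0277 0 15
```

```text
t 7.575 item in bay mm [-0.5  0.4 12.8] rot mrad [0.9 1.6 0.7] force in bay [1.7 1.8 0.1] open 0.038128213768612626
```

Request:
drive_tool(moves=[[0,0,0,-0.0009,-0.0003,-0.0018,0.03],[0,0,0,-0.0009,0,-0.0018,0.03],[0,0,0,-0.0009,0,-0.0018,0.03],[0,0,0,0,0,0,0.03]])

```text
time: 8.18
eef_pos: [0.5871, -0.2777, 0.106]
tcp_rot: [1.569, 1.081, 3.119]
ft_force: [4.4, 1.8, 3.4]
opening: 0.446
```

```bash
python3 chk.py f .0277 0 16
```

```text
t 8.175 item in bay mm [-0.4 -0.1  7.2] rot mrad [0.6 0.7 0.6] force in bay [2.3 1.9 5. ] open 0.03811803511112451
```

Request:
drive_tool(moves=[[0,0,0,-0.0009,0,-0.0018,0.03],[0,0,0,-0.0009,0,-0.0018,0.03],[0,0,0,-0.0009,0,-0.0018,0.03],[0,0,0,-0.0005,0,-0.0009,0.03],[0,0,0,0,0,0,0.03]])

```text
time: 8.9
eef_pos: [0.5841, -0.2777, 0.0999]
tcp_rot: [1.569, 1.082, 3.12]
ft_force: [6.2, 2.6, 7.7]
opening: 0.448
```

```bash
python3 chk.py f .0277 0 17
```

```text
t 8.9 item in bay mm [-0.2 -0.1  0.4] rot mrad [0.5 0.5 0.6] force in bay [1.8 2.7 9.7] open 0.03824387198545202
```

Request:
drive_tool(moves=[[0,0,0,-0.0005,0,-0.0009,0.03],[0,0,0,-0.0005,0,-0.0009,0.03],[0,0,0,0,0,0,0.03]])

```text
time: 9.38
eef_pos: [0.584, -0.2777, 0.0998]
tcp_rot: [1.572, 1.085, 3.122]
ft_force: [13.5, 4.0, 22.6]
opening: 0.443
```

```bash
python3 chk.py f .0277 0 18
```

```text
t 9.375 item in bay mm [-0.1 -0.1  0.3] rot mrad [-0.7 -2.7  0.4] force in bay [ 1.3  4.3 26.3] open 0.03781545221166049
```

View pics/s18L.png

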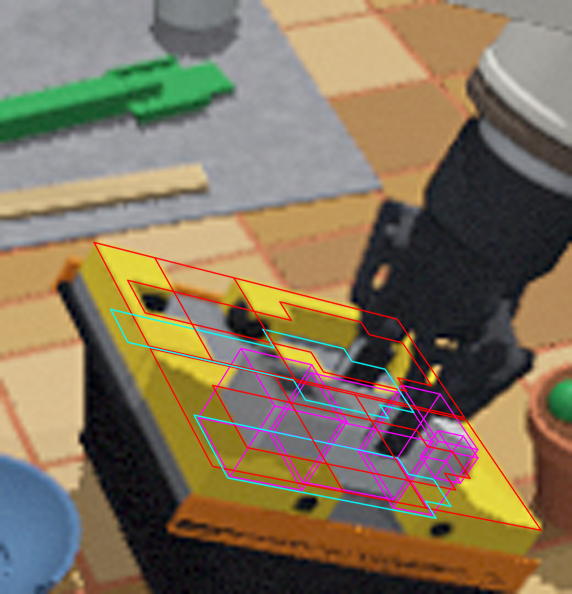

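Request:
drive_tool(moves=[[0,0,0,0.0004,0,0.0007,0.03],[0,0,0,0,0,0,0.06],[0,0,0,0,0,0,0.06],[0,0,0,0.0094,0,0.0177,0.06],[0,0,0,0.0235,0,0.044,0.06]])

```text
time: 10.1
eef_pos: [0.615, -0.2777, 0.1587]
tcp_rot: [1.565, 1.076, 3.115]
ft_force: [0.6, -0.6, 0.8]
opening: 0.703
```

Request:
drive_tool(moves=[[0,0,0,0.0235,0,0.044,0.06],[0.002,-0.05,0.01,-0.01,0.05,0.01,0.06],[0.002,-0.05,0.01,-0.01,0.055,0,0.06],[0.002,-0.05,0.01,-0.01,0.055,0,0.06],[0.002,-0.05,0.01,-0.01,0.055,0,0.06]])

```text
time: 10.72
eef_pos: [0.5987, -0.0612, 0.2135]
tcp_rot: [1.538, 1.281, 3.13]
ft_force: [0.9, 0.3, 0.3]
opening: 0.707
```

```bash
python3 chk.py f .0277 0 19; python3 - <<'E'
from plan import *
g=imaging.grab_frame("side");f=imaging.grab_frame("top")
R,t=bay("f")
L=itemL(R,t,FEED,(255,0,255))
crop(g,255,190,385,290,6,"s20.png");crop(g,255,190,385,290,6,"s20L.png",L)
crop(f,326,116,414,216,6,f"t20.png")
Rt=pose(T)[0]
go(item2tool(Rt,1),np.array([T[0],T[1],.15])+Rt@np.array([-.04,0,0]))
E
```

```text
t 10.725 item in bay mm [-39.1 216.6 106. ] rot mrad [  -6.9 -199.    41.7] force in bay [0.7 0.4 0.7] open 0.06041935440632337
t 10.93 tot rv [ 0.0037 -0.2906  0.0403] d [-0.0354  0.2406 -0.0642] rows 4.02  per row: [ 0.0007 -0.0581  0.0081] [-0.0071  0.0481 -0.0128] n 5
```

View pics/s20.png

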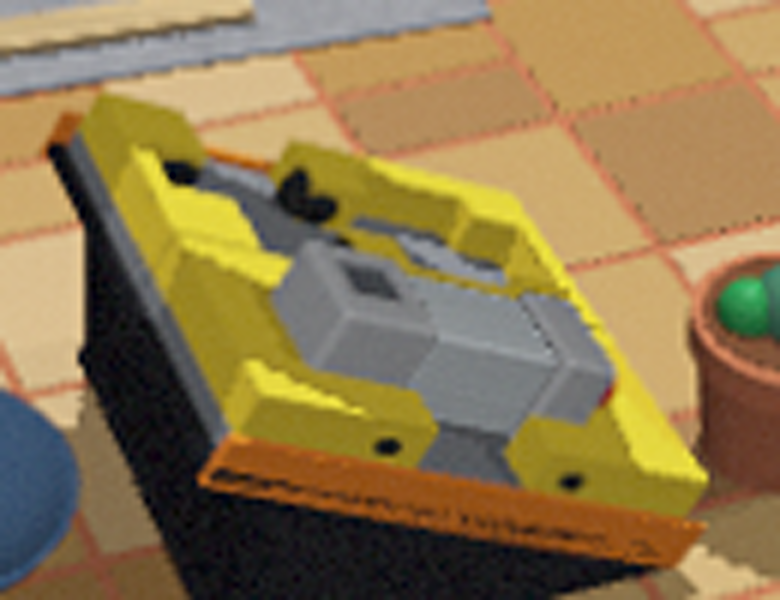

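View pics/s20L.png

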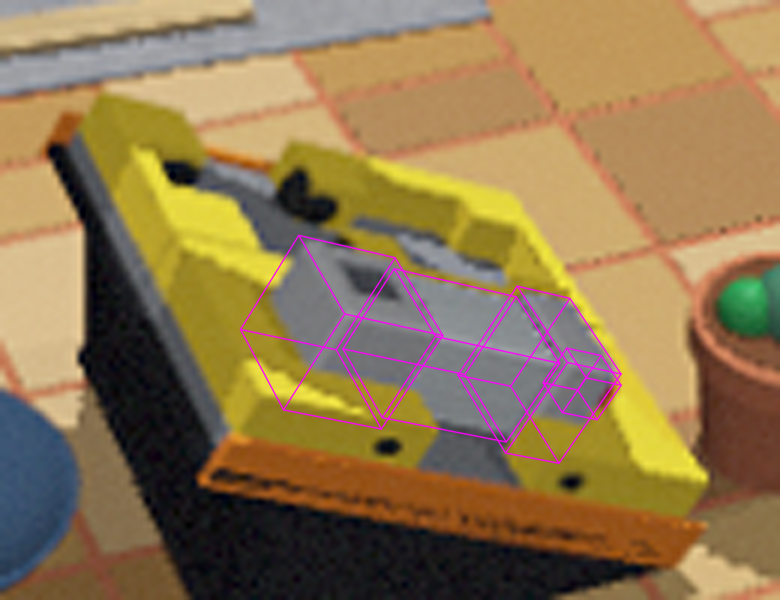

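View pics/t20.png

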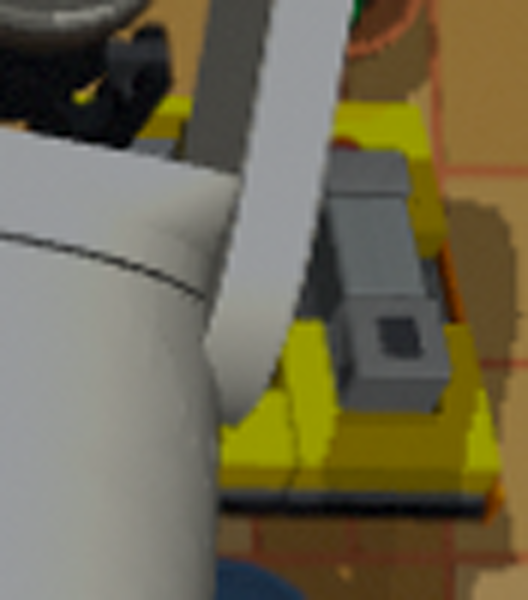

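Request:
drive_tool(moves=[[0.001,-0.058,0.008,-0.007,0.048,-0.004,0.05],[0.001,-0.058,0.008,-0.007,0.048,-0.004,0.05],[0.001,-0.058,0.008,-0.007,0.048,-0.01,0.05],[0,-0.058,0.008,-0.007,0.048,-0.015,0.05],[0,-0.05,0.008,-0.007,0.048,-0.02,0.05]])

```text
time: 11.55
eef_pos: [0.565, 0.1774, 0.1603]
tcp_rot: [1.552, 1.564, -3.099]
ft_force: [-0.3, 1.0, -0.1]
opening: 0.585
```

Request:
drive_tool(moves=[[0,0,0,0,0,0,0.05],[0,0,0,0,0,0,0.05],[0,0,0,0,0,0,0.05]])

```text
time: 11.92
eef_pos: [0.5653, 0.1759, 0.161]
tcp_rot: [1.543, 1.562, -3.109]
ft_force: [-0.5, -0.3, -0.2]
opening: 0.582
```

```bash
python3 - <<'E'
from plan import *
g=imaging.grab_frame("side");f=imaging.grab_frame("top")
R,t=bay("f")
L=itemL(R,t,FEED,(255,0,255))
crop(g,290,205,380,275,8.5,"s21.png");crop(g,290,205,380,275,8.5,"s21L.png",L)
crop(f,326,116,414,216,6,f"t21.png");crop(f,326,116,414,216,6,f"t21L.png",L)
crop(f,160,95,285,240,4,"t22.png");crop(g,190,90,340,210,5,"s22.png")
Rt=pose(T)[0]
go(item2tool(Rt,1),np.array([T[0],T[1],.012])+Rt@np.array([-.04,0,0]))
E
```

```text
t 12.03 tot rv [ 0.0001 -0.0085  0.003 ] d [-0.0014  0.0023 -0.149 ] rows 2.38  per row: [ 0.     -0.0028  0.001 ] [-0.0005  0.0008 -0.0497] n 3
```

View pics/s21.png

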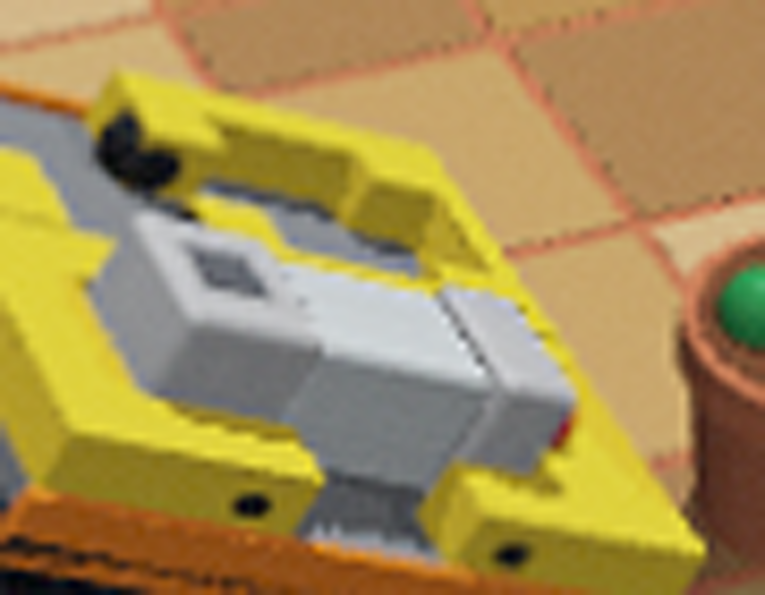

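View pics/s21L.png

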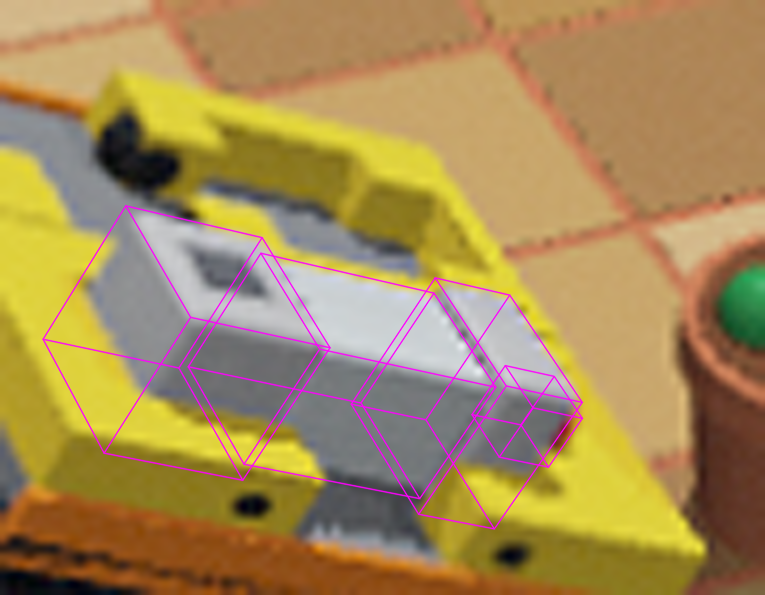

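View pics/t21L.png

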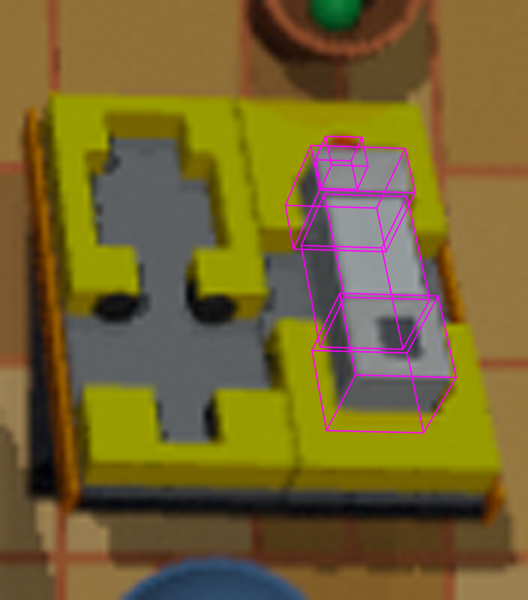

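View pics/s22.png

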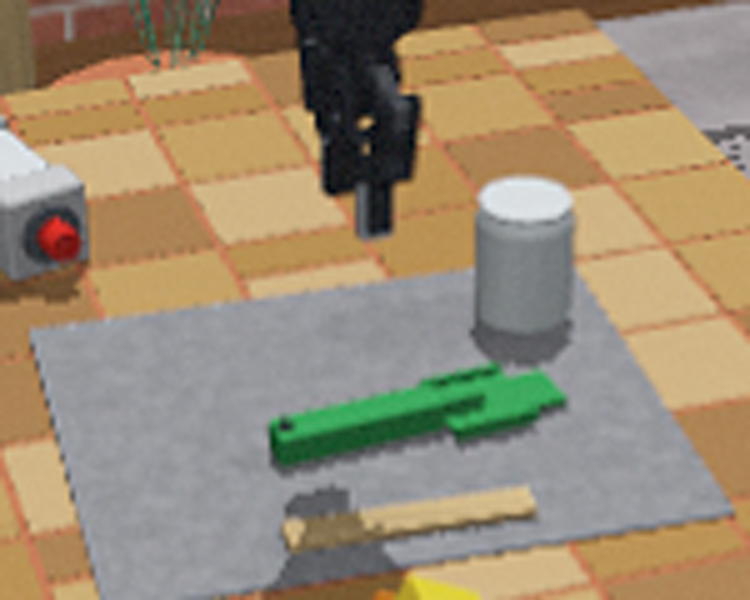

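Request:
drive_tool(moves=[[0,-0.008,0.003,-0.0014,0.0022,-0.05,0.05],[0,0,0,0,0,-0.05,0.05],[0,0,0,0,0,-0.03,0.05],[0,0,0,0,0,-0.01,0.05],[0,0,0,0,0,0,0.05]])

```text
time: 12.65
eef_pos: [0.5634, 0.1792, 0.0213]
tcp_rot: [1.445, 1.57, 3.08]
ft_force: [-0.1, -0.3, 1.2]
opening: 0.586
```

```bash
python3 - <<'E'
from plan import *
Rt=pose(T)[0]
go(item2tool(Rt,1),np.array([T[0],T[1],.012])+Rt@np.array([-.04,0,0]))
g=imaging.grab_frame("side");f=imaging.grab_frame("top")
crop(f,160,95,285,240,4,"t23.png");crop(g,190,90,340,210,5,"s23.png")
E
```

```text
t 12.65 tot rv [-0.     -0.0005 -0.0011] d [ 0.0003 -0.0007 -0.0093] rows 0.15  per row: [-0.     -0.0005 -0.0011] [ 0.0003 -0.0007 -0.0093] n 1
```

View pics/s23.png

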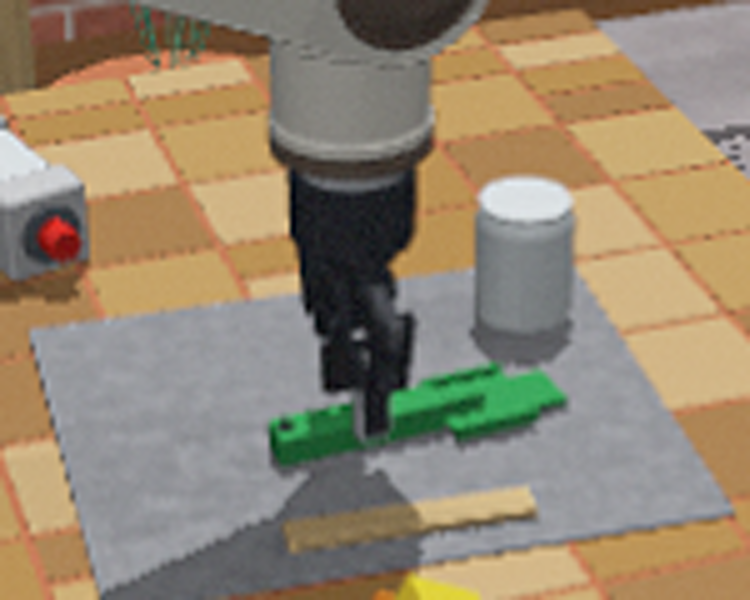

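Request:
drive_tool(moves=[[0,0,-0.001,0,-0.0007,-0.008,0.05],[0,0,0,0,0,0,0.015],[0,0,0,0,0,0,0.015],[0,0,0,0,0,0,0.015],[0,0,0,0,0,0,0.015]], newtons=80)

```text
time: 13.38
eef_pos: [0.5632, 0.1788, 0.0133]
tcp_rot: [0.105, 1.571, 1.74]
ft_force: [-1.4, 0.0, 7.0]
opening: 0.281
```

```bash
python3 - <<'E'
from plan import *
Rt=pose(T)[0]
go(item2tool(Rt,1),np.array([T[0],T[1],.012])+Rt@np.array([-.04,0,0]))
o=cur()[0];print(o["opening"]*.0854,o["ft_force"])
E
```

```text
t 13.38 tot rv [-0.0001 -0.     -0.0007] d [ 0.0004 -0.0004 -0.0013] rows 0.02  per row: [-0.0001 -0.     -0.0007] [ 0.0004 -0.0004 -0.0013] n 1
0.02398418197864637 [-1.42976686  0.02511482  7.02157553]
```

Request:
drive_tool(moves=[[0,0,0,0,0,0.03,0.015],[0,0,0,0,0,0.06,0.015],[0,0,0,0,0,0.06,0.015],[0,0,0,0,0,0.06,0.015],[0,0,0,0,0,0,0.015]])

```text
time: 14.0
eef_pos: [0.5645, 0.1791, 0.2277]
tcp_rot: [-1.437, 1.564, 0.198]
ft_force: [0.8, -0.3, -1.8]
opening: 0.282
```

```bash
python3 - <<'E'
from plan import *
Rb,tb=bay("t",(-.0404-.000,0,.06+.0093)); go(item2tool(Rb,1),tb,8)
o=cur()[0];print(o["opening"]*.0854,o["ft_force"])
g=imaging.grab_frame("side");crop(g,190,40,340,160,5,"s24.png")
E
```

```text
t 14.0 tot rv [-0.0116  0.4957 -0.0832] d [ 0.0054 -0.3623 -0.0726] rows 5.91  per row: [-0.0015  0.062  -0.0104] [ 0.0007 -0.0453 -0.0091] n 8
0.02406937041465724 [ 0.84994228 -0.27339321 -1.80900997]
```

View pics/s24.png

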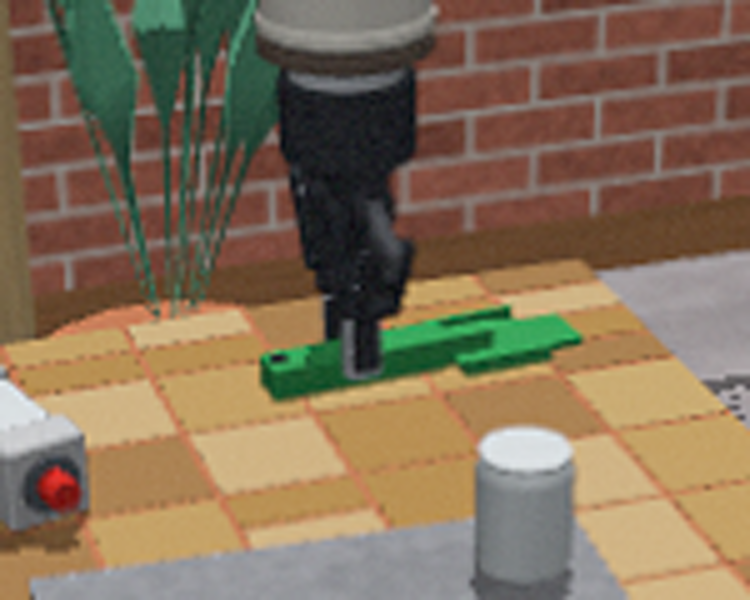

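Request:
drive_tool(moves=[[-0.0015,0.062,-0.0104,0.0007,-0.0453,0,0.015],[-0.0015,0.062,-0.0104,0.0007,-0.0453,0,0.015],[-0.0015,0.062,-0.0104,0.0007,-0.0453,0,0.015],[-0.0015,0.062,-0.0104,0.0007,-0.0453,0,0.015],[-0.0015,0.062,-0.0104,0.0007,-0.0453,0,0.015]])

```text
time: 14.68
eef_pos: [0.566, -0.0491, 0.2211]
tcp_rot: [1.555, 1.256, 3.137]
ft_force: [0.5, 0.0, -2.5]
opening: 0.277
```

Request:
drive_tool(moves=[[-0.0015,0.062,-0.0104,0.0007,-0.0453,0,0.015],[-0.0015,0.062,-0.0104,0.0007,-0.0453,0,0.015],[-0.0015,0.062,-0.0104,0.0007,-0.0453,-0.03,0.015],[0,0,0,0,0,0,0.015],[0,0,0,0,0,0,0.015]])

```text
time: 15.3
eef_pos: [0.5684, -0.1833, 0.1916]
tcp_rot: [1.571, 1.073, 3.121]
ft_force: [-0.6, 0.7, -1.1]
opening: 0.28
```

```bash
python3 - <<'E'
from plan import *
Rb,tb=bay("t",(-.0404,0,.06+.0093)); go(item2tool(Rb,1),tb)
o=cur()[0];print(o["opening"]*.0854,o["ft_force"],o["joint_positions"])
E
```

```text
t 15.3 tot rv [-0.     -0.0095 -0.0003] d [ 0.0014  0.0001 -0.0364] rows 0.58  per row: [-0.     -0.0095 -0.0003] [ 0.0014  0.0001 -0.0364] n 1
0.023905629392422634 [-0.62248931  0.73003379 -1.09914712] [-0.35570166  0.54267964  1.07669959 -0.17312316  1.99110555 -1.9387147 ]
```

Request:
drive_tool(moves=[[0,-0.0095,0,0.0007,0,-0.018,0.015],[0,0,0,0.0007,0,-0.018,0.015],[0,0,0,0,0,0,0.015],[0,0,0,0,0,0,0.015]])

```text
time: 15.8
eef_pos: [0.5702, -0.1833, 0.1575]
tcp_rot: [1.573, 1.084, 3.124]
ft_force: [-0.0, -0.5, -1.6]
opening: 0.278
```

```bash
python3 chk.py t .0093 -.0404 25;  python3 - <<'E'
from plan import *
g=imaging.grab_frame("side");crop(g,280,170,380,250,7.5,"s26.png")
o,R,e=cur(); x,y,z=R.T; Ri=np.c_[-y,z,-x]; t=e-Ri@np.array([-.0404,0,.0093])
crop(g,280,170,380,250,7.5,"s26L.png",itemL(Ri,t,TROW,(255,0,255)))
E
```

```text
t 15.8 item in bay mm [-0.7 -0.1 62.3] rot mrad [-1.4 -2.1  0.2] force in bay [ 0.7 -0.5 -1.5] open 0.02374458075762837
```

View pics/s26.png

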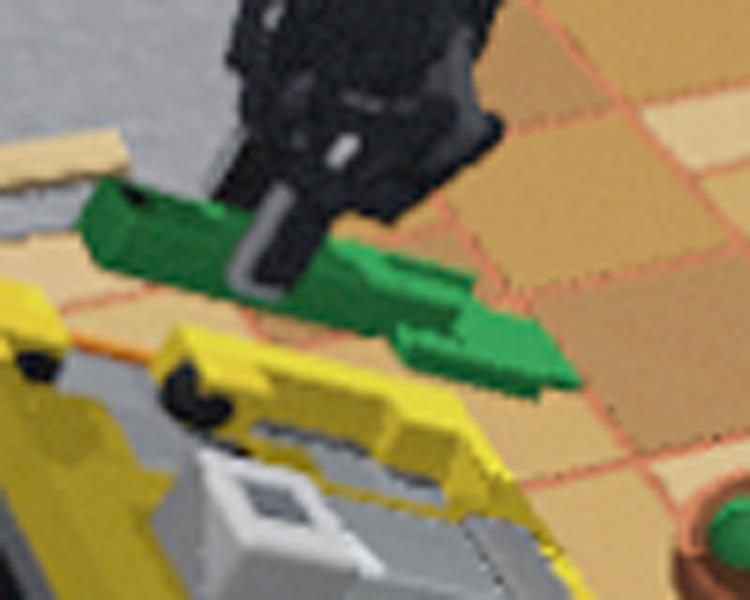

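View pics/s26L.png

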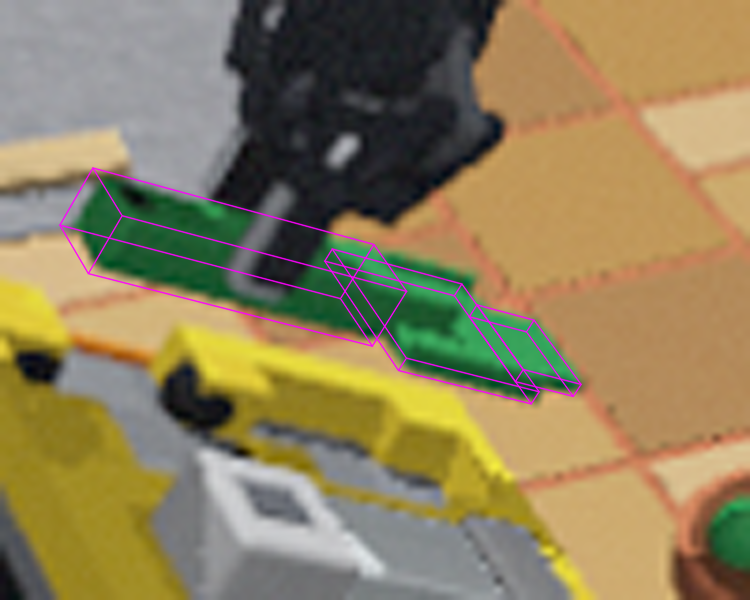

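View pics/t25L.png

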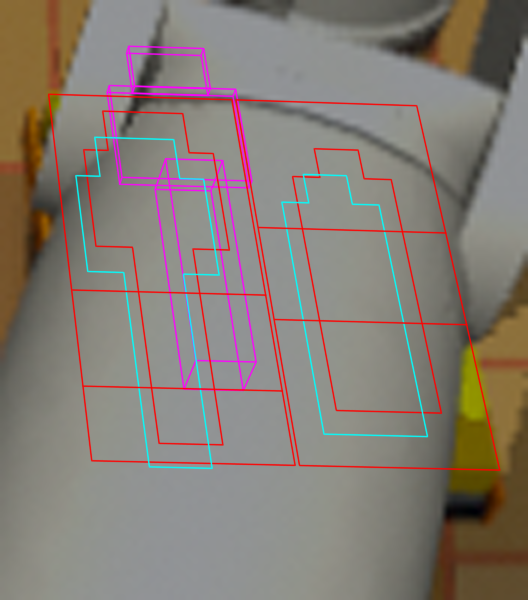

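Request:
drive_tool(moves=[[0.001,0.002,0,-0.0092,0,-0.0172,0.015],[0,0,0,-0.009,0,-0.0172,0.015],[0,0,0,0,0,0,0.015],[0,0,0,0,0,0,0.015]])

```text
time: 16.45
eef_pos: [0.5524, -0.1838, 0.1234]
tcp_rot: [1.572, 1.083, 3.122]
ft_force: [-0.4, -0.9, -1.2]
opening: 0.276
```

```bash
python3 chk.py t .0093 -.0404 27;  python3 - <<'E'
from plan import *
g=imaging.grab_frame("side");crop(g,270,180,370,260,7.5,"s28.png")
E
```

```text
t 16.45 item in bay mm [-0.5 -0.9 23.8] rot mrad [-0.5 -0.8  0.1] force in bay [ 0.2 -0.9 -1.2] open 0.023607200973054892
```

View pics/s28.png

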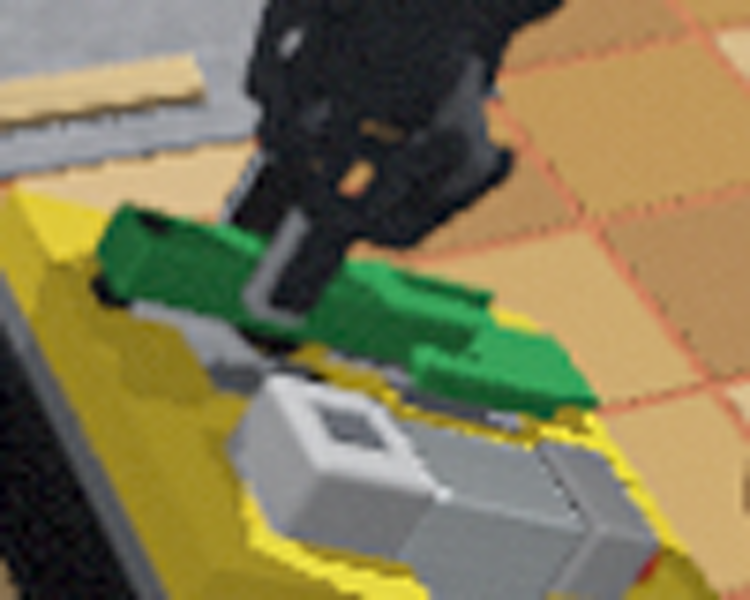

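Now down to the pads, with a small y correction.

Request:
drive_tool(moves=[[0,0.001,0,-0.0014,0.001,-0.0027,0.015],[0,0,0,-0.0014,0,-0.0027,0.015],[0,0,0,-0.0014,0,-0.0027,0.015],[0,0,0,0,0,0,0.015],[0,0,0,0,0,0,0.015]])

```text
time: 17.23
eef_pos: [0.5476, -0.1824, 0.1143]
tcp_rot: [1.57, 1.081, 3.12]
ft_force: [0.8, 3.0, -1.3]
opening: 0.28
```

```bash
python3 chk.py t .0093 -.0404 29
```

```text
t 17.225 item in bay mm [-0.5  0.4 13.5] rot mrad [0.1 1.5 0.5] force in bay [ 1.3  3.  -0.8] open 0.023941201585848275
```

Request:
drive_tool(moves=[[0,0,0,-0.0009,-0.0005,-0.0018,0.015],[0,0,0,-0.0009,0,-0.0018,0.015],[0,0,0,-0.0009,0,-0.0018,0.015],[0,0,0,0,0,0,0.015]])

```text
time: 17.82
eef_pos: [0.5454, -0.1831, 0.1095]
tcp_rot: [1.572, 1.082, 3.122]
ft_force: [4.2, 3.2, 3.4]
opening: 0.276
```

```bash
python3 chk.py t .0093 -.0404 30
```

```text
t 17.825 item in bay mm [-0.1 -0.4  8.2] rot mrad [-0.6 -0.2  0.4] force in bay [2.  3.3 5. ] open 0.023567728873016315
```

Request:
drive_tool(moves=[[0,0,0,-0.0009,0,-0.0018,0.015],[0,0,0,-0.0009,0,-0.0018,0.015],[0,0,0,-0.0009,0,-0.0018,0.015],[0,0,0,-0.0009,0,-0.0018,0.015],[0,0,0,0,0,0,0.015]])

```text
time: 18.55
eef_pos: [0.5418, -0.1832, 0.1025]
tcp_rot: [1.572, 1.082, 3.122]
ft_force: [4.5, 3.7, 8.0]
opening: 0.276
```

```bash
python3 chk.py t .0093 -.0404 31
```

```text
t 18.55 item in bay mm [-0.  -0.5  0.4] rot mrad [-0.7 -0.3  0.3] force in bay [0.1 3.8 9.1] open 0.023597390253284882
```

Request:
drive_tool(moves=[[0,0,0,-0.0005,0,-0.0009,0.015],[0,0,0,-0.0005,0,-0.0009,0.015],[0,0,0,0,0,0,0.015]])

```text
time: 19.02
eef_pos: [0.5418, -0.1832, 0.1024]
tcp_rot: [1.573, 1.085, 3.124]
ft_force: [11.3, 4.5, 25.1]
opening: 0.274
```

```bash
python3 chk.py t .0093 -.0404 32
```

```text
t 19.025 item in bay mm [ 0.  -0.5  0.4] rot mrad [-1.4 -3.3  0.1] force in bay [-1.9  4.7 27.4] open 0.02343261471672629
```

View pics/s32L.png

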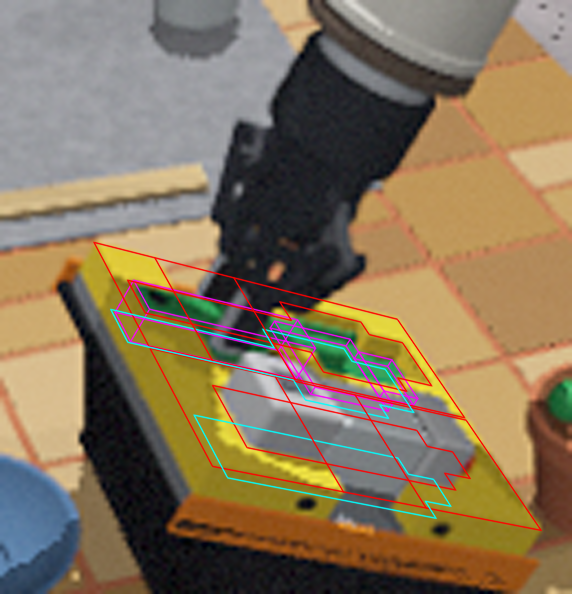

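Request:
drive_tool(moves=[[0,0,0,0.0004,0,0.0007,0.015],[0,0,0,0,0,0,0.045],[0,0,0,0,0,0,0.045],[0,0,0,0.0094,0,0.0177,0.045],[0,0,0,0.0235,0,0.044,0.045]])

```text
time: 19.75
eef_pos: [0.5728, -0.1831, 0.1615]
tcp_rot: [1.568, 1.077, 3.118]
ft_force: [0.3, -0.2, 0.9]
opening: 0.53
```

Request:
drive_tool(moves=[[0,0,0,0.0235,0,0.044,0.045],[0,-0.05,0.01,-0.02,0.05,0.01,0.045],[0,-0.05,0.01,-0.02,0.05,0,0.045],[0,-0.05,0.01,-0.02,0.05,0,0.045],[0,-0.05,0.01,-0.02,0.05,0,0.045]])

```text
time: 20.38
eef_pos: [0.5162, 0.0182, 0.2161]
tcp_rot: [1.571, 1.282, -3.122]
ft_force: [0.3, 0.7, 0.9]
opening: 0.527
```

Request:
drive_tool(moves=[[0,-0.05,0.01,-0.02,0.055,0,0.045],[0,-0.05,0.01,-0.02,0.055,0,0.045],[0,-0.05,0.01,-0.02,0.055,0,0.045],[0,0,0,0,0,0,0.045],[0,0,0,0,0,0,0.045]])

```text
time: 21.0
eef_pos: [0.4572, 0.1816, 0.2163]
tcp_rot: [1.61, 1.43, -3.053]
ft_force: [0.1, 0.1, -0.0]
opening: 0.523
```

```bash
python3 - <<'E'
from plan import *
f=imaging.grab_frame("top");g=imaging.grab_frame("side")
L=itemL(*bay("f"),FEED,(255,0,255))+itemL(*bay("t"),TROW,(0,0,255))
for s,l in(("",[]),("L",L)):
    crop(f,326,116,414,216,6,f"t33{s}.png",l);crop(g,260,195,380,285,6.5,f"s33{s}.png",l)
cv2.imwrite("pics/top34.png",f["pixels"]);cv2.imwrite("pics/side34.png",g["pixels"])
E
```

```text
(no output)
```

View pics/s33.png

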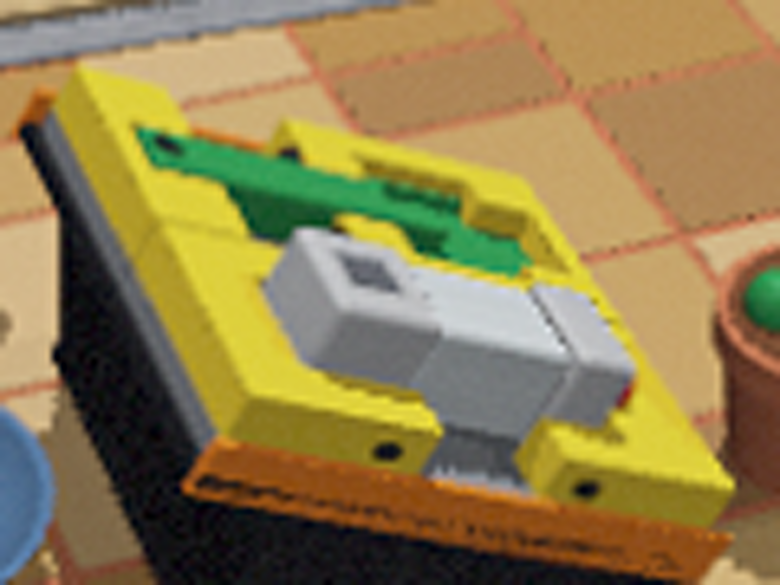

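View pics/s33L.png

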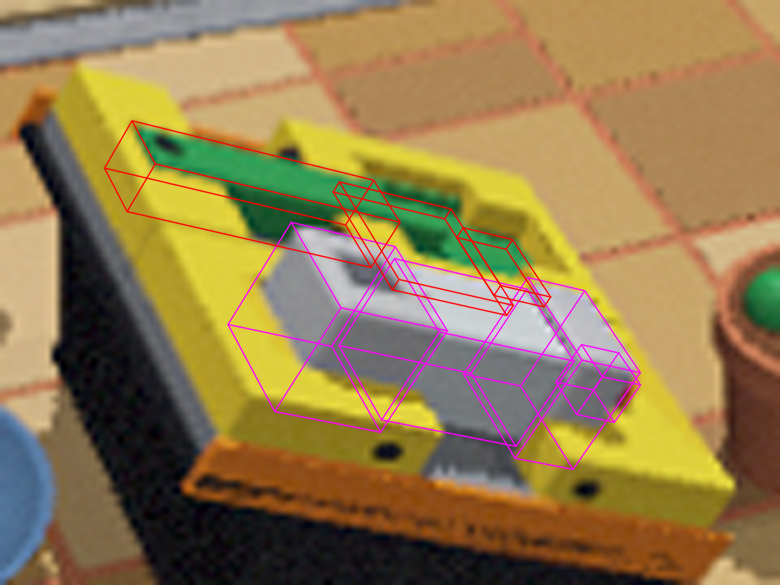

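View pics/t33L.png

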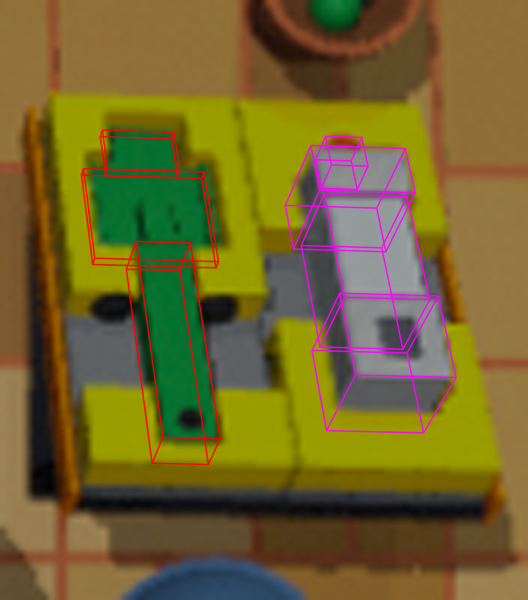

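View pics/top34.png

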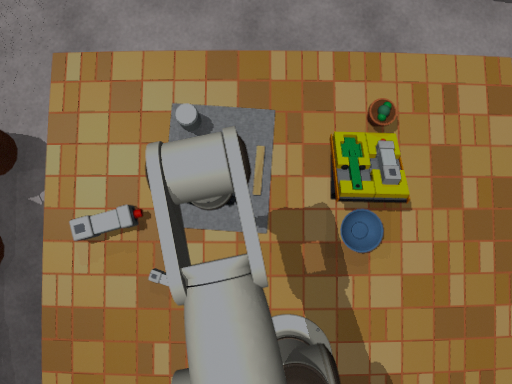

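```bash
python3 - <<'E'
from bench import sensors, close_job
o=sensors.get_obs();print(o["time"],o["ft_force"]);print(close_job())
E
```

```text
21.1 [-0.26661538 -0.18323168  0.42205653]
the job is handed in; nothing more can be done
None
```

I packed both items and handed the job in at about 21 s of the 64 s allowed. The feeder went first because its body blocked the grip on the trowel handle. I used the middle-sized one, the feeder on the mat.

- **Pressing:** Each item slid past the rubber pads at up to about 12 N, then stopped dead at a measured 0.3–0.4 mm above floor level. Pressing further only raised the force to about 27 N, with no more movement. That is above the 10–15 N suggested but within the limits. I then let go and backed off square to the face.
- **Last pictures:** Both items lie inside their own cutouts and match where seated items should appear in the top view. In the side view, the upper-end edges differ by 1–2 pixels. I put that down to rounded corners and the camera calibration.
- **Other things:** In the top view, the tin, tag, dish and pot are at the same pixels as at the start. The gripper is clear of everything, and the wrist force at the end is about 0.5 N.
- **Corrected along the way:** I first mixed up the two bays in the overview picture. The close crops corrected this before any move.

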